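# Return worn bearing balls through the spring flap of the lot hopper

### The job

Roll the knurled thumbwheel of the counter until 4 stands centred in its window. Then take the red scoop with the three worn bearing balls, push the hopper's spring flap open with the scoop's front rim and tip all three balls in, the scoop holding the flap open until the last is inside. Spill none, let the flap close, set the empty scoop back upright on its black mat, and leave everything else on the bench in its place.

Things in the scene. Friction and masses are not known exactly. Their poses are not given: they have to be found in the camera images.
- hopper: Fixed blue sheet-metal hopper, 170 long (its x) x 128 wide (its y) x 180 high. Origin: centre of its underside; x points into it (the way the balls go), z up. Front wall at x=-85 is 80 high; from its top (x=-85, z=80) the mouth leans back 35 degrees from vertical, up to x=-17, z=177. The first 14 mm up the slope is a fixed sill; above it the flap fills the mouth. Walls 4 thick, 120 clear width inside, inner floor 20 above the bench, the flat roof (z=180) clear plastic.
- mouth (a point): Middle of the closed flap in the mouth plane, 55 mm up the slope from the front wall's top (hopper frame x=-53.5, y=0, z=125). Axes as the hopper's.
- flap_hinge (a point): Middle of the flap's hinge line at the mouth's upper edge, 104 mm up the slope from the front wall's top (hopper frame x=-25.3, y=0, z=165.2); the line runs along the hopper's y. Axes as the hopper's.
- flap (a joint): Flap angle, rad: 0 shut (in the mouth plane), grows as its lower edge swings into the hopper, up to 1.35. The flap is an aluminium plate 106 wide, 86 long from hinge to lower edge, 3 thick, with a yellow lower edge; a spring shuts it (torque 0.06 N m shut, 0.18 N m at 1 rad: about 1 to 2.5 N at its lower part). To let a 16 mm ball out, the lower edge has to ride on the tops of the scoop's side walls or lie beyond its nose (about 0.95 rad).
- counter: Fixed black counter housing, 100 (x) x 66 (y) x 87 high. Origin: centre of its underside, z up. The wheel's axle lies along its y at z=52. The knurled grey rim (80 diameter, 20 wide, centred at y=-14) stands up through the top; beside it, at y=+17, the window over the white digit drum. Window plate top at z=87, housing walls 70 high.
- wheel_top (a point): Highest point of the knurled rim, middle of its width (counter frame 0, -14, 92 mm). Fixed to the counter, axes as the counter's.
- window (a point): Centre of the 22 x 21 mm window over the digit drum (counter frame 0, 17, 87 mm). Black digits 0 to 9 pass it, 36 degrees apart, upright seen from the counter's -x side; two small red marks show its centre line.
- wheel (a joint): Wheel angle, rad: digit k is centred in the window at k x 0.6283 (4 at 2.513). Moving the top of the rim towards the counter's +x raises the digit, 40 mm of rim travel per rad; light friction (0.02 N m, about 0.5 N at the rim) keeps it where it is left. Starts between 0 and 1.5; stops at -0.2 and 5.85.
- mat: Fixed black rubber mat, 150 (x) x 100 (y) x 6 thick, home of the scoop. Origin: centre of its underside.
- scoop: Loose red open scoop, 0.18 kg, 110 long in the tray, 66 wide, 38 high. Origin: in the plane of its underside, middle of the tray; x points to the open nose (x=+55), z up. Floor 5 thick from x=-55 to 33, then a ramp rises to the nose edge at z=15 (24 degrees). Walls 3 thick, top at z=38. At the back an upright black fin, 12 thick (y), 26 long (x=-79 to -53), from z=18 up to z=95.
- scoop_grip (a point): Point to grip on the fin, between its faces (scoop frame -64, 0, 72 mm), 23 below the fin's top. Axes as the scoop's.
- scoop_nose (a point): Middle of the scoop's front edge, upper side of the ramp (scoop frame 55, 0, 15 mm). Axes as the scoop's.
- ball1_center (a point): Centre of a loose steel bearing ball, 16 mm diameter, 18 g, at first in the scoop. It rolls freely: it stays in while the scoop moves smoothly within about 10 degrees of level, and rolls out at 45 degrees nose down.
- ball2_center (a point): Centre of a loose steel bearing ball, 16 mm diameter, 18 g, at first in the scoop. It rolls freely: it stays in while the scoop moves smoothly within about 10 degrees of level, and rolls out at 45 degrees nose down.
- ball3_center (a point): Centre of a loose steel bearing ball, 16 mm diameter, 18 g, at first in the scoop. It rolls freely: it stays in while the scoop moves smoothly within about 10 degrees of level, and rolls out at 45 degrees nose down.
- hub: Fixed steel flange hub, 90 diameter, 58 high; origin: centre of its underside. Leave alone. It and the mat trade places.
- sleeve: Loose upright steel tube, 68 diameter, 130 high, origin: centre of its underside. Leave alone.
- bearing: Loose steel ring, 76 diameter, 18 high, origin: centre of its underside. Leave alone.
- cleaner: Loose white bottle, 52 diameter, 150 high, origin: centre of its underside. Leave alone.
- driver: Loose screwdriver lying on the bench. Leave alone.
- greasejar: Loose green jar, 52 diameter, 50 high, origin: centre of its underside. Leave alone.
- spacer: Loose brass cylinder, 40 diameter, 22 high, origin: centre of its underside. Leave alone.

How it is judged (in metres and radians):
On the way, in this order (a step that is already met when the one before it is completed fails the run):
1. the wheel shows 4 centred in the window and the fingers are off it, the balls still in the scoop on its mat (value of joint wheel between 2.363 and 2.663 rad and contact force between the fingers and wheel below 0.1 N and horizontal distance between scoop and mat below 0.05 m and height (world z) of scoop below 0.012 m), for 0.2 s.
2. the scoop pushes the flap open (over 0.4 rad) (value of joint flap above 0.4 rad and contact force between scoop and flap above 0.1 N), for 0.1 s.
3. all three balls lie in the hopper while the scoop still holds the flap open (all of step 2 and x of ball1_center in the frame of hopper between -0.082 and 0.082 m and y of ball1_center in the frame of hopper between -0.061 and 0.061 m and z of ball1_center in the frame of hopper between 0.015 and 0.06 m and x of ball2_center in the frame of hopper between -0.082 and 0.082 m and y of ball2_center in the frame of hopper between -0.061 and 0.061 m and z of ball2_center in the frame of hopper between 0.015 and 0.06 m and x of ball3_center in the frame of hopper between -0.082 and 0.082 m and y of ball3_center in the frame of hopper between -0.061 and 0.061 m and z of ball3_center in the frame of hopper between 0.015 and 0.06 m), for 0.1 s.
At the end, for the whole second after the job is handed in: The three balls lie in the hopper, its flap is shut (within 0.06 rad), the wheel reads 4 (within 0.15 rad of centred), and the scoop stands upright (within 0.1 rad), at rest, released, on its mat (origins within 50 mm in plan) (x of ball1_center in the frame of hopper between -0.082 and 0.082 m and y of ball1_center in the frame of hopper between -0.061 and 0.061 m and z of ball1_center in the frame of hopper between 0.015 and 0.06 m and x of ball2_center in the frame of hopper between -0.082 and 0.082 m and y of ball2_center in the frame of hopper between -0.061 and 0.061 m and z of ball2_center in the frame of hopper between 0.015 and 0.06 m and x of ball3_center in the frame of hopper between -0.082 and 0.082 m and y of ball3_center in the frame of hopper between -0.061 and 0.061 m and z of ball3_center in the frame of hopper between 0.015 and 0.06 m and value of joint wheel between 2.363 and 2.663 rad and value of joint flap below 0.06 rad and horizontal distance between scoop and mat below 0.05 m and height (world z) of scoop below 0.012 m and angle between scoop's own z axis and vertical below 0.1 rad and linear speed of scoop below 0.02 m/s); the robot touches nothing.
It fails at once if a ball is spilled on the bench or mat (height (world z) of any of ball1_center, ball2_center, ball3_center below 0.0162 m).
It fails at once if a bystander is moved more than 30 mm or knocked over (distance of any of sleeve, bearing, cleaner, driver, greasejar, spacer from where it was at the start of the episode above 0.03 m or angle between any of sleeve, cleaner, greasejar's own z axis and vertical above 0.5 rad).
It also fails if it takes over 70 s, if anything falls off the work surface, if the arm or the gripper's body presses on something with over 40 N, if the wrist force passes 120 N, or if a joint passes its speed limit or range.

### The arm

A 7-joint arm with a two-finger parallel gripper is mounted at the origin on the work surface. World frame = base frame: x ahead of the robot, y to its left, z up, the work surface at z = 0. Lengths are in mm, angles in rad, forces in N, time in s.
With the tool pointing down it reaches from about 400 to 850 mm from the base axis. Payload 4.5 kg.
Tool frame: the origin (TCP) lies between the finger pads; the fingertips stand 11 mm ahead of it and the grasp point (between the pads) lies 8 mm behind it; z points along the fingers, y is the direction in which the jaws open and shut (so a half turn about z gives the same grasp; the last joint's range is limited). The gripper opens to 88 mm and grips with 3 to 60 N. Pads are 18 mm wide; open, the fingers measure 123 mm over their backs; the gripper's body (75 mm by 187 mm) begins 45 mm behind the grasp point.
Start: joints at [1.358, 0.689, -0.195, 1.565, 0.157, 0.902, -0.215], TCP at [152.717, -606.078, 249.743] pointing down, gripper open.
Joint ranges: [-3.01, 3.01], [-0.46, 2.08], [-1.47, 1.51], [0.13, 2.56], [-1, 4.14], [0.04, 2.09], [-2.66, 2.66]. Speed limits (rad/s): [2.57, 2.57, 3.14, 3.14, 3.14, 3.14, 3.14].

### API

Orientations are given as [roll, pitch, yaw] about the fixed x, y, z axes, in that order (R = Rz(yaw) Ry(pitch) Rx(roll)).
In Python, from rig import robot gives the robot as it stands.
- The arm moves only by the tool send_rows, never from a script. Its argument "moves" is one flat list of numbers, 7 for each row, row after row: the closure, from -1 (fully open) to 1 (shut), then the shift along the world's x, y, z as a fraction of full scale, then the turn, a rotation vector about the world's x, y, z as a fraction of full scale. A call has 1 to 5 rows; each row is the pose to reach, as a shift and turn from the pose commanded when the call began; what a row does not reach only later rows make up. Full scale, the value 1, is 0.25 m for a shift and 90 degrees for a turn. A row lasts 1/12 s, in which the tool goes at most 41.7 mm and 7.16 degrees, less where a joint would pass 70% of its speed; a pose out of reach is approached as far as the arm can. A call with a number of a shift or a turn outside -1 to 1 is refused whole. A call with a gripper value outside its range is refused whole. The fingers move at their own pace and stop on an object; "squeeze" is the grip in N (left out, the last holds). Time passes only in rows, so rows that repeat a pose let the fingers close. It gives the time, the measured TCP pose, the force and the opening at its end, in the units of the state.
- robot.read_state(): the state, without advancing time (a new reading comes with each control period).
- robot.get_image(name): name is "scene" or "top" or "wrist"; returns a dict with "img" (480x640x3 uint8, red, green, blue), "fovy" (degrees; the focal length in pixels is half the picture's height over the tangent of half this angle, whatever the lens; pixels are square), "cx", "cy" (the principal point, pixels), "R" (3x3) and "t" (3): a world point X has camera coordinates R X + t. Camera axes: x right, y down, z forward; pixel columns grow to the right and rows downward; lengths in mm; the calibration is good to about 2 mm. A picture is of the moment at which its call begins. There is no depth.
- robot.finish_job(): hands the job in, once; it reports no verdict.
The state is a dict: "time_s": time; "q": joint angles; "joint_velocities": joint speeds; "effort": joint torques, N m; "ee_pos": TCP position; "ee_rot": TCP orientation; "force": force on the tool from outside, world axes, zero at the start; "ft_torque": the same for the moment, N m; "width": finger opening in mm.
Only numpy, scipy, OpenCV 4.12 (cv2) and the standard library are available. Lean on these libraries where they do the work, as an engineer would, in place of code of your own. Each camera call takes 0.05 s, during which the arm holds its last target.

## Working session

There is one attempt and no reset: what is moved stays moved. The work goes in short steps, Python scripts to look and compute and a tool call to move; the robot and the scene stay as the last step left them, time stands still between calls to the robot, and variables do not carry over. Pictures are saved under pics/ and viewed, and the job is handed in when it is done.

Besides the shell and the picture viewer there is one more tool, called after "Emit:" in YAML: its name, and indented under it one key for each argument. send_rows: Moves the arm, as the interface text tells. Shift numbers are shares of 0.25 m and turn numbers shares of 90 degrees, none past 1 either way. Its arguments: {"type":"object","properties":{"moves":{"type":"array","items":{"type":"number"}},"squeeze":{"type":"number"}},"required":["moves"]}

```bash
ls; mkdir -p pics
python3 - <<'E'
from rig import robot
import cv2
s=robot.read_state(); print(s)
for n in ["scene","top","wrist"]:
    d=robot.get_image(n); cv2.imwrite(f"pics/{n}0.png",d["img"][:,:,::-1]); print(n,d["fovy"],d["cx"],d["cy"],d["R"],d["t"])
E
```

```text
pics
{'time_s': 0.0, 'q': array([ 1.35776125,  0.68999416, -0.19449524,  1.56631246,  0.15731673,
        0.90251629, -0.21508538]), 'joint_velocities': array([ 0.00062133, -0.0001152 ,  0.00075048,  0.00011429, -0.00153106,
       -0.00088494,  0.00208028]), 'effort': array([-3.44852915e-04, -5.27568591e+01, -1.26688879e+00, -1.53428364e+01,
       -5.26182528e-02,  6.56995355e-03,  1.77245902e-04]), 'ee_pos': array([ 152.50166527, -605.48723494,  248.91161302]), 'ee_rot': array([-3.13976137e+00,  1.58329661e-04,  2.46926282e-01]), 'force': array([0.971037  , 0.35943581, 0.45675835]), 'ft_torque': array([ 0.01004942,  0.00387177, -0.0485672 ]), 'width': 88.1276449090117}
scene 56.12846067577687 317.64301225546455 242.84294834643086 [[ 0.69918778  0.71485756  0.01072921]
 [ 0.5190784  -0.49726616 -0.69518629]
 [-0.49162391  0.49163506 -0.71874954]] [-432.21733515 -151.73689095 1447.48293233]
top 57.57675727071612 326.16837238433743 237.9903978856509 [[-2.29436262e-04 -9.99494582e-01  3.17887987e-02]
 [-9.83398695e-01 -5.54281432e-03 -1.81373327e-01]
 [ 1.81457857e-01 -3.13026768e-02 -9.82900396e-01]] [ 40.50533671 573.73576401 908.00109403]
wrist 64.61513833334412 318.04642550245376 244.70855064489595 [[ 0.24449615 -0.96964908 -0.00151293]
 [-0.91687521 -0.23169643  0.32504863]
 [-0.31553365 -0.07808597 -0.94569609]] [-623.68441633  -46.26408476  392.19399512]
```

View pics/scene0.png

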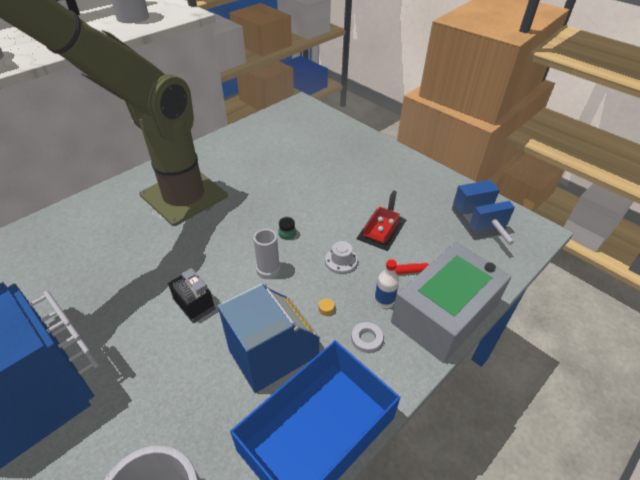

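View pics/top0.png

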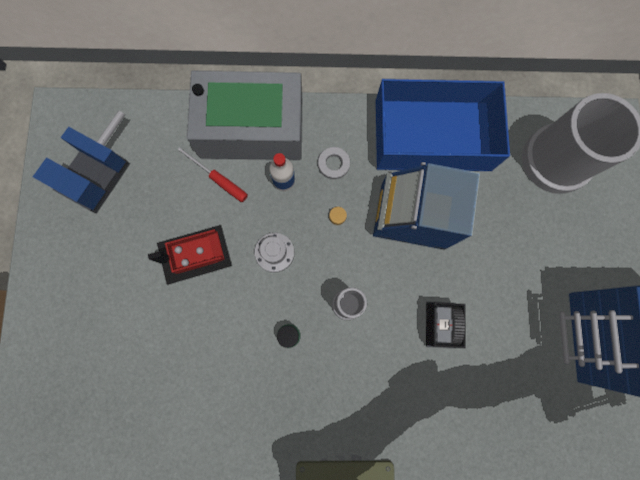

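View pics/wrist0.png

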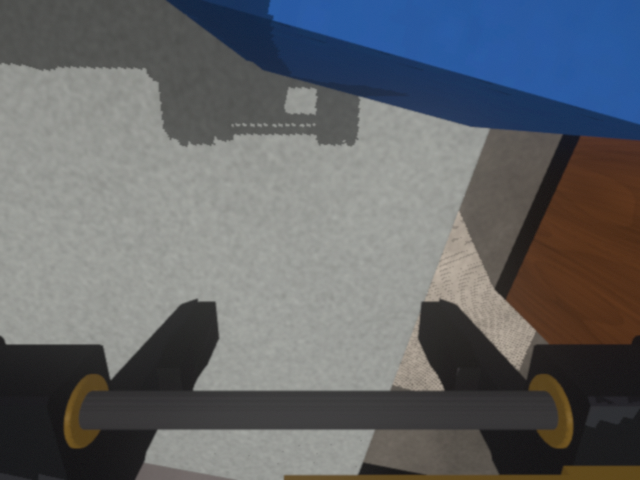

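The scene shows the black counter at scene pixel (190,293), the scoop on its mat (380,228), and the hopper (270,335) with its mouth facing the scoop. In the top view these are the counter (446,325), scoop (195,252) and hopper (430,205). I'll enlarge crops to measure them.

```bash
cat > h.py <<'E'
import numpy as np, cv2
from rig import robot
def cam(n,save=None):
    d=robot.get_image(n); d["f"]=240/np.tan(np.radians(d["fovy"]/2))
    if save: cv2.imwrite(f"pics/{save}.png",d["img"][:,:,::-1])
    return d
def crop(d,x0,y0,w,h,k,name):
    im=d["img"][y0:y0+h,x0:x0+w,::-1]; cv2.imwrite(f"pics/{name}.png",cv2.resize(im,None,fx=k,fy=k,interpolation=cv2.INTER_CUBIC))
def back(d,u,v,z):
    r=np.array([(u-d["cx"])/d["f"],(v-d["cy"])/d["f"],1.]); R=np.array(d["R"]);c=-R.T@d["t"]; w=R.T@r
    return c+w*(z-c[2])/w[2]
def proj(d,X):
    p=np.array(d["R"])@np.asarray(X,float)+d["t"]; return d["cx"]+d["f"]*p[0]/p[2], d["cy"]+d["f"]*p[1]/p[2]
def st():
    s=robot.read_state(); print("t%.2f"%s["time_s"],np.round(s["ee_pos"],1),np.round(s["ee_rot"],3),"F",np.round(s["force"],1),"w%.1f"%s["width"]); return s
E
python3 - <<'E'
from h import *
d=cam("top")
crop(d,410,285,80,75,8,"c_counter"); crop(d,140,215,110,80,7,"c_scoop"); crop(d,365,155,120,100,6,"c_hop")
E
```

```text
(no output)
```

View pics/c_counter.png

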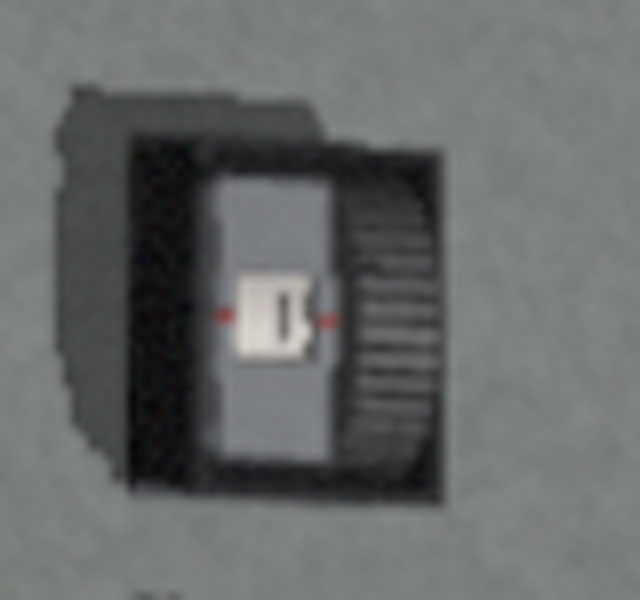

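View pics/c_scoop.png

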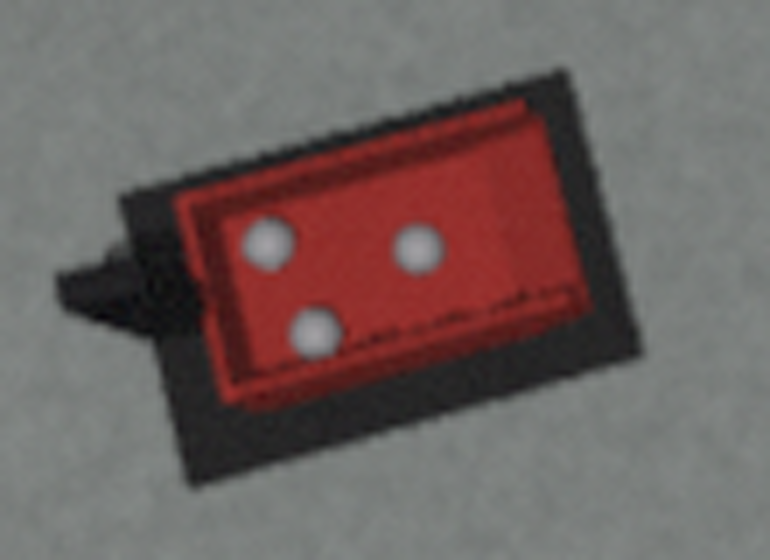

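View pics/c_hop.png

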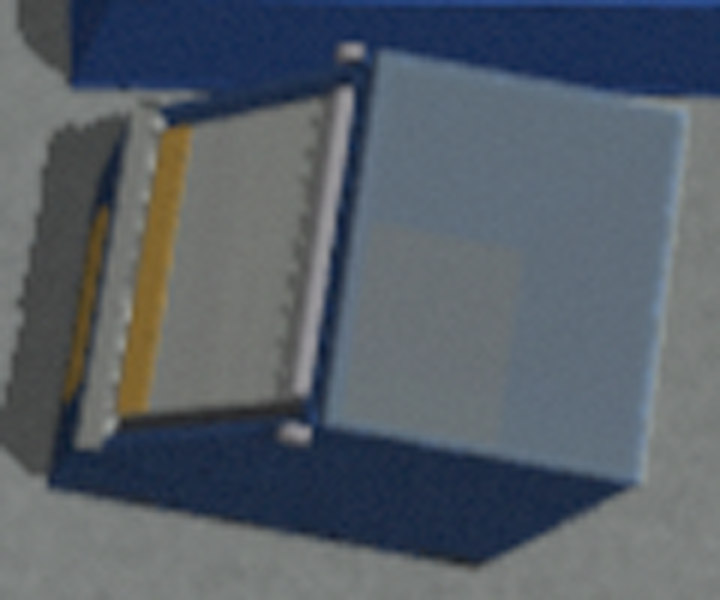

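Run:
```python
from h import *
d=cam("top")
def P(pts,ox,oy,k,z): 
    r=np.array([back(d,ox+u/k,oy+v/k,z) for u,v in pts]); print(z,np.round(r[:,:2],1).tolist()); return r
m=P([(122,195),(567,68),(643,355),(190,488)],140,215,7,6); print("mat c",m.mean(0), np.linalg.norm(m[1]-m[0]),np.linalg.norm(m[2]-m[1]), np.degrees(np.arctan2(*(m[1]-m[0]+m[2]-m[3])[[1,0]])))
P([(178,203),(228,403)],140,215,7,44);n=P([(545,118),(592,310)],140,215,7,21)
P([(525,100),(590,305)],140,215,7,44)
P([(58,278),(66,305)],140,215,7,101)
for b in [(268,244),(417,248),(315,333)]: P([b],140,215,7,19)
print("counter"); P([(227,316),(330,321)],410,285,8,87)
P([(132,137),(130,490),(444,152),(441,502)],410,285,8,70)
print("hopper"); r=P([(378,52),(685,112),(640,485),(327,424)],365,155,6,180); print(r.mean(0)); P([(350,52),(295,432)],365,155,6,165); P([(48,485)],365,155,6,80);P([(480,566)],365,155,6,0)
```

```text
6 [[568.7, 424.0], [611.8, 282.5], [517.1, 254.0], [473.9, 396.0]]
mat c [542.87563238 339.15725489   6.        ] 147.93242862817755 98.84182363198198 -73.07985980551757
44 [[559.7, 393.1], [497.3, 373.7]]
21 [[592.0, 285.7], [529.7, 268.0]]
44 [[593.2, 287.1], [528.2, 264.1]]
101 [[527.8, 407.0], [519.9, 404.1]]
19 [[550.8, 372.2]]
19 [[549.7, 324.9]]
19 [[522.2, 355.6]]
counter
87 [[387.4, -187.8], [386.2, -214.5]]
70 [[433.6, -169.5], [342.9, -165.2], [429.8, -252.6], [339.7, -246.5]]
hopper
180 [[700.4, -155.2], [680.9, -256.2], [555.8, -233.6], [575.1, -133.4]]
[ 628.02820871 -194.61026661  180.        ]
165 [[705.9, -149.9], [575.6, -126.6]]
80 [[573.7, -57.4]]
0 [[557.9, -236.3]]
```

```bash
cat >> h.py <<'E'
def T(o,yaw,pts):
    c,s=np.cos(yaw),np.sin(yaw); p=np.atleast_2d(np.asarray(pts,float)); return np.c_[o[0]+c*p[:,0]-s*p[:,1], o[1]+s*p[:,0]+c*p[:,1], o[2]+p[:,2]]
def box(x0,x1,y0,y1,z):return [(x0,y0,z),(x1,y0,z),(x1,y1,z),(x0,y1,z)]
def draw(im,d,W,col,k,ox,oy,closed=True):
    q=np.array([[(a-ox+.5)*k,(b-oy+.5)*k] for a,b in (proj(d,w) for w in W)]); cv2.polylines(im,[np.round(q).astype(int)],closed,col,1,cv2.LINE_AA)
E
cat > ov.py <<'E'
from h import *
HOP=((634.4,-161.2,0),np.radians(-100.9)); CNT=((386.8,-218,0),np.radians(-3)); MAT=((542.9,339.2,0),np.radians(-73.1)); SC=((544.7,330.1,6),np.radians(-73.1))
def ov(d,ox,oy,w,h,k,name):
    im=cv2.resize(d["img"][oy:oy+h,ox:ox+w,::-1],None,fx=k,fy=k,interpolation=cv2.INTER_CUBIC)
    D=lambda f,p,c=(0,255,0),cl=True: draw(im,d,T(*f,p),c,k,ox,oy,cl)
    D(HOP,box(-17,85,-64,64,180)); D(HOP,box(-85,85,-64,64,0),(0,0,255)); D(HOP,[(-85,-64,80),(-17,-64,177),(-17,64,177),(-85,64,80)],(0,255,255)); D(HOP,[(-74.5,-53,94.8),(-25.3,-53,165.2),(-25.3,53,165.2),(-74.5,53,94.8)],(255,0,255))
    D(CNT,box(-50,50,-33,33,70)); D(CNT,box(-50,50,-33,33,0),(0,0,255)); D(CNT,[(0,-4,92),(0,-24,92)],(255,255,0)); D(CNT,box(-11,11,6.5,27.5,87),(255,0,255))
    D(MAT,box(-75,75,-50,50,6),(0,255,255))
    D(SC,box(-55,55,-33,33,38)); D(SC,box(-79,-53,-6,6,95),(255,0,255)); D(SC,box(-55,33,-33,33,0),(255,255,0)); D(SC,[(55,-33,15),(55,33,15)],(255,255,0))
    cv2.imwrite(f"pics/{name}.png",im)
E
python3 - <<'E'
from ov import *
for n in["top","scene"]:
    d=cam(n); print(-np.array(d["R"]).T@d["t"])
    if n=="top": ov(d,360,155,130,100,6,"o_hop_t"); ov(d,410,285,80,75,8,"o_cnt_t"); ov(d,140,215,110,80,7,"o_sc_t")
    else: ov(d,210,270,120,120,5,"o_hop_s"); ov(d,160,260,60,65,9,"o_cnt_s"); ov(d,345,180,70,75,8,"o_sc_s")
a=[cv2.imread(f"pics/o_{x}.png") for x in("hop_t","cnt_t","sc_t","hop_s","cnt_s","sc_s")]
def hs(l):
    return np.hstack([cv2.copyMakeBorder(i,0,600-i.shape[0],0,0,0) for i in l])
cv2.imwrite("pics/A.png",cv2.resize(hs([a[0],a[3]]),(800,349)));
E
```

```text
[399.4563619   72.08784019 995.24738341]
[1092.58163377 -478.11315337  939.52963465]
```

View pics/o_hop_t.png

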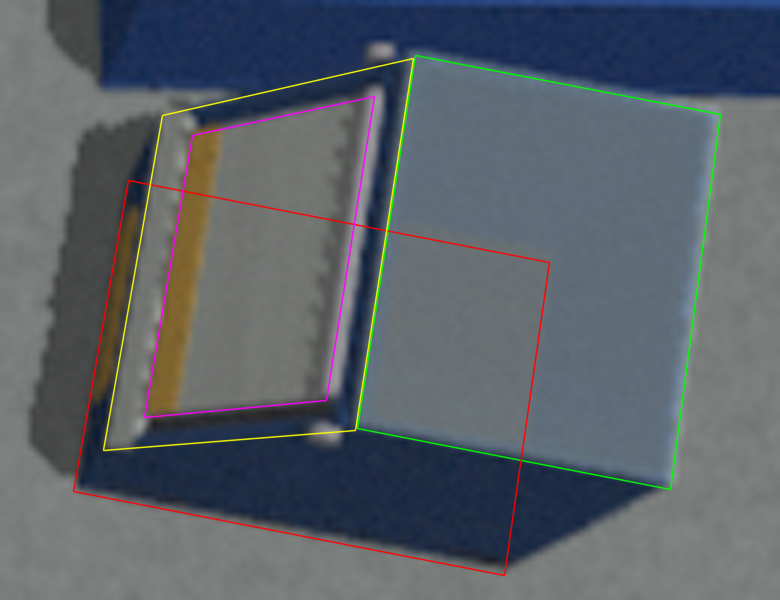

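View pics/o_hop_s.png

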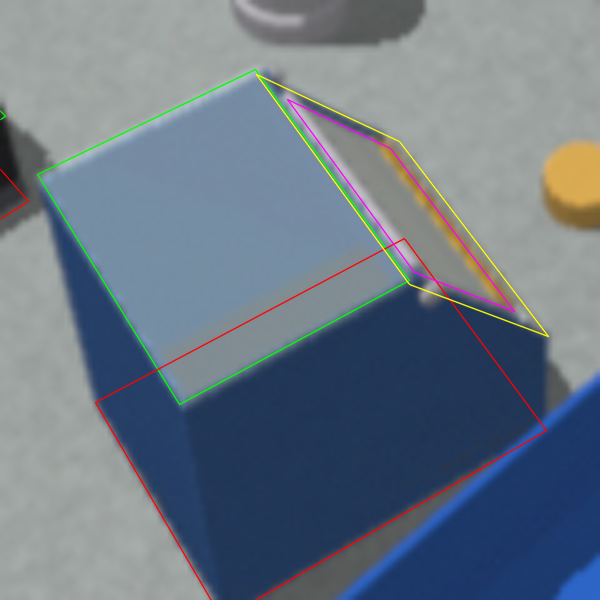

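View pics/o_cnt_t.png

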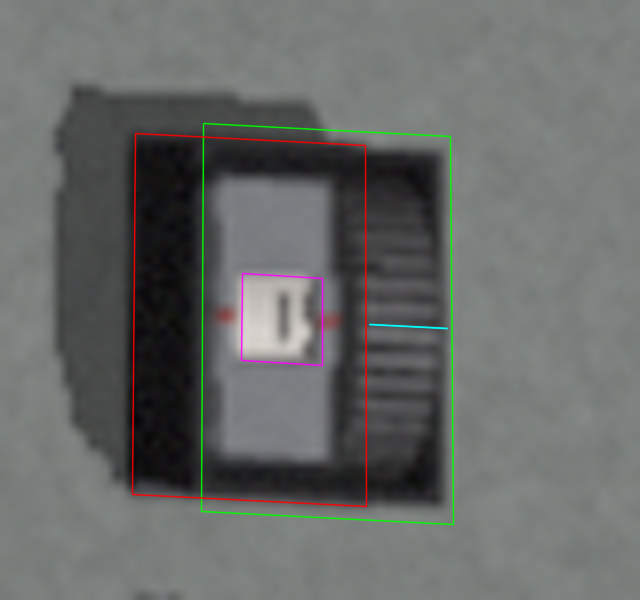

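View pics/o_cnt_s.png

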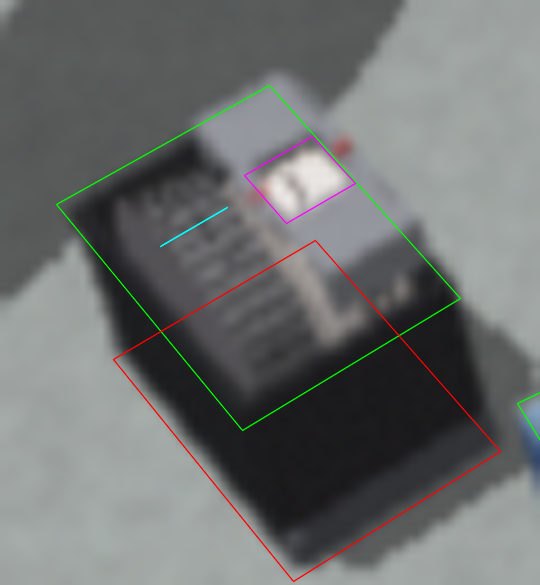

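View pics/o_sc_t.png

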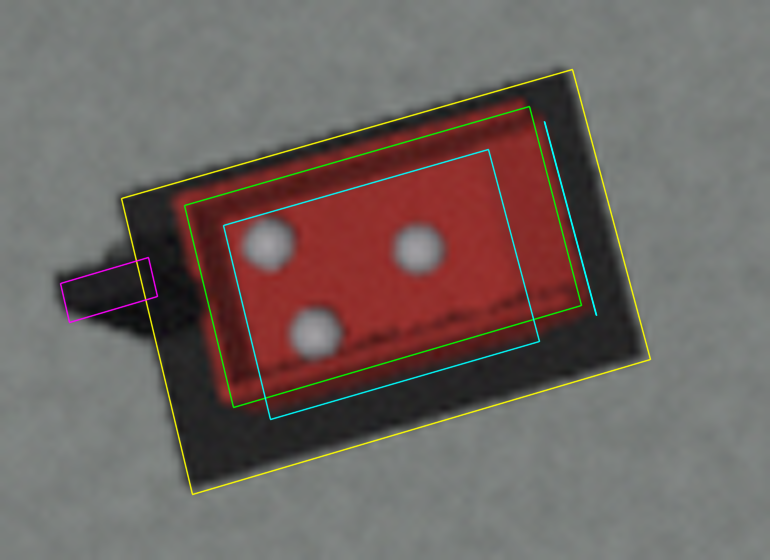

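View pics/o_sc_s.png

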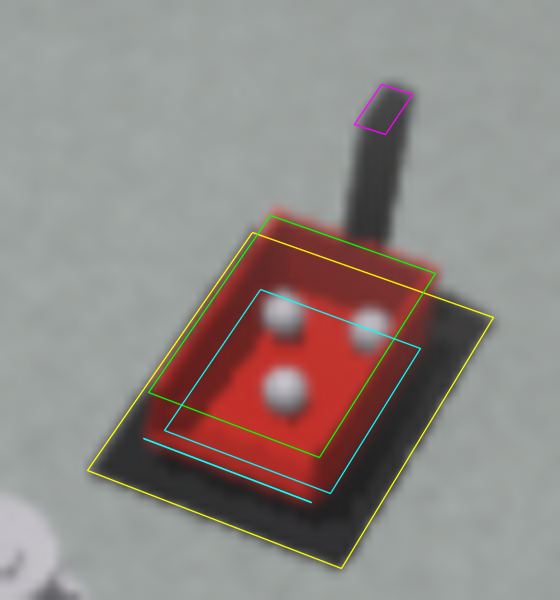

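Run:
```python
from h import *
d=cam("top"); 
for z in (100,200,300): print(z,[np.round(back(d,u,v,z)[:2]) for u,v in[(570,292),(577,387)]])
for n,u,v,z in [("sleeve",351,302,130),("hub",274,250,58),("cleaner",280,160,150),("spacer",338,215,22),("bearing",333,162,18),("jar",288,335,50)]: print(n,np.round(back(d,u,v,z)))
s=cam("scene"); crop(s,0,250,240,220,3,"blue")
```

```text
100 [array([ 454., -463.]), array([ 265., -457.])]
200 [array([ 448., -403.]), array([ 280., -398.])]
300 [array([ 442., -343.]), array([ 295., -339.])]
sleeve [432.  -4. 130.]
hub [545. 155.  58.]
cleaner [716. 139. 150.]
spacer [633.  14.  22.]
bearing [762.  25.  18.]
jar [365. 123.  50.]
```

View pics/blue.png

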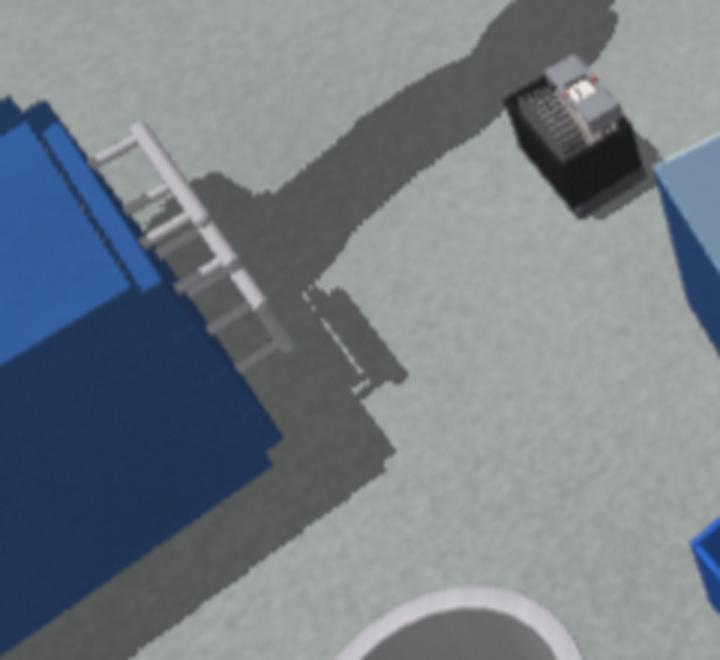

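Emit:
send_rows:
  moves: [1, 0, 0.2, 0.7, 0, 0, 0.4, 1, 0, 0.2, 0.7, 0, 0, 0.4, 1, 0, 0.2, 0.7, 0, 0, 0.4, 1, 0, 0.2, 0.7, 0, 0, 0.4, 1, 0, 0.2, 0.7, 0, 0, 0.4]
  squeeze: 30

```text
time_s: 0.87
ee_pos: [154.1, -556.4, 431.1]
ee_rot: [3.134, 0.004, 0.879]
force: [1.0, -0.3, 0.8]
width: 56.8
```

Emit:
send_rows:
  moves: [1, 0.2, 0.8, 0, 0, 0, 0.4, 1, 0.2, 0.8, 0, 0, 0, 0.4, 1, 0.2, 0.8, 0, 0, 0, 0.4, 1, 0.2, 0.8, 0, 0, 0, 0.4, 1, 0.2, 0.8, 0, 0, 0, 0.4]

```text
time_s: 1.28
ee_pos: [202.9, -353.7, 424.8]
ee_rot: [-3.141, 0.001, 1.503]
force: [1.0, 0.6, 0.8]
width: 23.3
```

Emit:
send_rows:
  moves: [1, 0.73, 0.48, -0.3, 0, 0, 0, 1, 0.73, 0.48, -0.3, 0, 0, 0, 1, 0.73, 0.48, -0.3, 0, 0, 0, 1, 0.73, 0.48, -0.3, 0, 0, 0, 1, 0.73, 0.48, -0.3, 0, 0, 0]

```text
time_s: 1.7
ee_pos: [368.5, -246.8, 356.8]
ee_rot: [3.141, 0.001, 1.496]
force: [0.6, 0.2, -0.1]
width: 0.7
```

Emit:
send_rows:
  moves: [1, 0, 0, -0.5, 0, 0, 0, 1, 0, 0, -0.5, 0, 0, 0, 1, 0, 0, -0.5, 0, 0, 0, 1, 0, 0, -0.5, 0, 0, 0, 1, 0, 0, -0.5, 0, 0, 0]

```text
time_s: 2.12
ee_pos: [366.5, -247.3, 231.5]
ee_rot: [-3.138, -0.002, 1.498]
force: [0.3, 0.0, 0.2]
width: 0.4
```

Run:
```python
from h import *
s=st(); print(np.round(s["q"],2)); d=cam("wrist","w1")
```

```text
t2.12 [ 366.5 -247.3  231.5] [-3.138e+00 -2.000e-03  1.498e+00] F [0.3 0.  0.2] w0.4
[ 0.86  0.53 -0.56  2.1   0.47  0.64 -0.1 ]
```

View pics/w1.png

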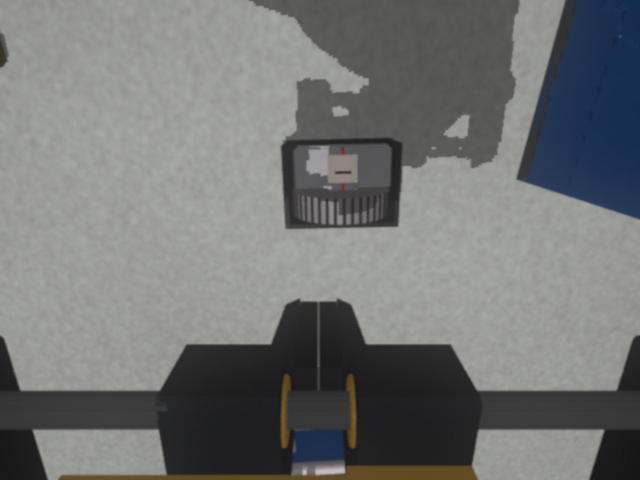

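Run:
```python
from ov import *
d=cam("wrist"); print("win",back(d,343,168,87)); s=st()
ov(d,275,130,135,105,5,"w1o")
im=cv2.rotate(d["img"][145:195,310:375,::-1],cv2.ROTATE_90_COUNTERCLOCKWISE); cv2.imwrite("pics/w1z.png",cv2.resize(im,None,fx=8,fy=8,interpolation=cv2.INTER_CUBIC))
```

```text
win [ 388.73684883 -201.68113758   87.        ]
t2.22 [ 368.7 -248.4  234. ] [3.138e+00 1.000e-03 1.496e+00] F [ 0.7 -0.5 -0.2] w0.1
```

View pics/w1o.png

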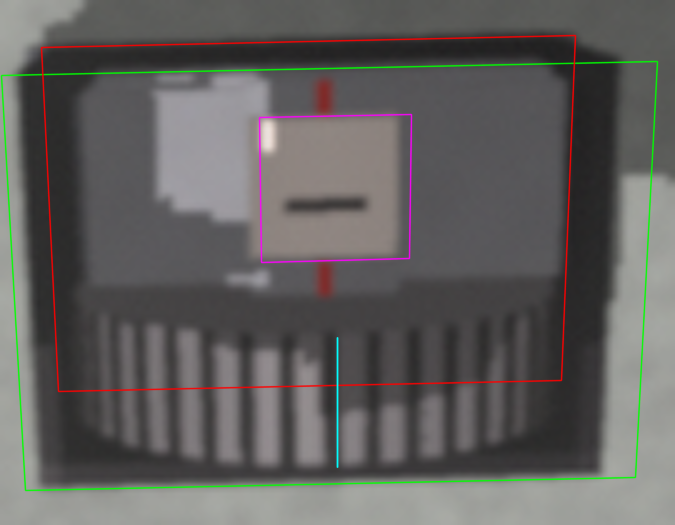

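View pics/w1z.png

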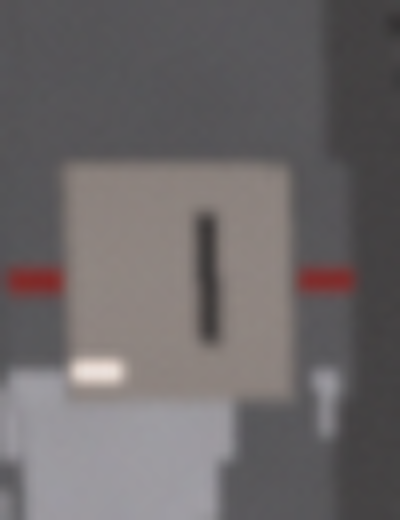

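The wrist view shows digit 1 centred within about half a pixel, so the wheel is at about 0.63 rad and needs about 75 mm of rim travel. I'll stroke the rim top with the closed fingertips.

Emit:
send_rows:
  moves: [1, 0.034, 0.066, -0.476, 0, 0, 0, 1, 0.034, 0.066, -0.476, 0, 0, 0, 1, 0.034, 0.066, -0.476, 0, 0, 0, 1, 0.034, 0.066, -0.476, 0, 0, 0, 1, 0.034, 0.066, -0.476, 0, 0, 0]

```text
time_s: 2.63
ee_pos: [376.8, -231.7, 114.1]
ee_rot: [3.141, 0.001, 1.498]
force: [-0.4, 0.5, 0.5]
width: 0.8
```

Emit:
send_rows:
  moves: [1, 0, 0, -0.016, 0, 0, 0, 1, 0, 0, -0.032, 0, 0, 0, 1, 0, 0, -0.04, 0, 0, 0]

```text
time_s: 2.88
ee_pos: [376.9, -232.5, 104.8]
ee_rot: [3.137, 0.002, 1.495]
force: [-0.9, 0.0, -0.1]
width: 0.4
```

Emit:
send_rows:
  moves: [1, 0, 0, -0.006, 0, 0, 0, 1, 0, 0, -0.006, 0, 0, 0]

```text
time_s: 3.05
ee_pos: [376.6, -232.4, 103.2]
ee_rot: [3.138, 0.002, 1.496]
force: [-1.0, -0.9, 12.1]
width: 0.2
```

Emit:
send_rows:
  moves: [1, 0, 0, -0.004, 0, 0, 0, 1, 0, 0, -0.004, 0, 0, 0]

```text
time_s: 3.22
ee_pos: [377.2, -232.4, 103.0]
ee_rot: [3.137, 0.003, 1.496]
force: [-1.5, -0.2, 21.1]
width: 0.4
```

Emit:
send_rows:
  moves: [1, 0, 0, 0.004, 0, 0, 0, 1, 0.02, 0, 0.004, 0, 0, 0, 1, 0.04, 0, 0.004, 0, 0, 0, 1, 0.06, 0, 0.004, 0, 0, 0, 1, 0.08, 0, 0.004, 0, 0, 0]

```text
time_s: 3.63
ee_pos: [396.8, -233.1, 103.2]
ee_rot: [3.139, 0.003, 1.495]
force: [0.5, -3.0, 7.0]
width: 0.2
```

Run:
```python
from h import *
s=st(); d=cam("wrist","w2"); d=cam("top"); crop(d,410,285,80,75,8,"t2")
```

```text
t3.63 [ 396.8 -233.1  103.2] [3.139e+00 3.000e-03 1.495e+00] F [ 0.5 -3.   7. ] w0.2
```

View pics/w2.png

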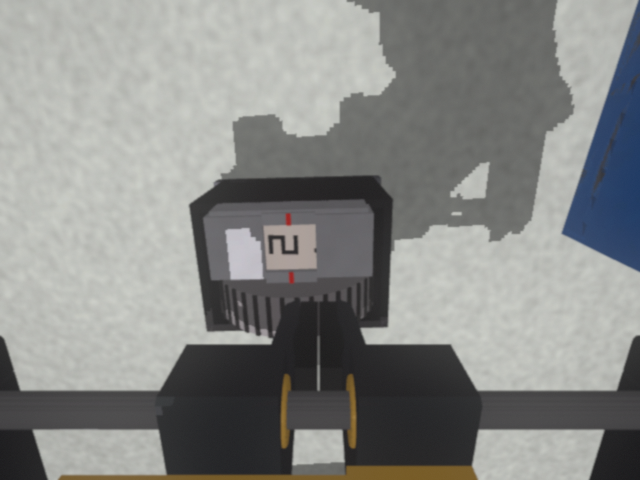

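Emit:
send_rows:
  moves: [1, 0, 0, 0.03, 0, 0, 0, 1, -0.044, 0, 0.035, 0, 0, 0, 1, -0.088, 0, 0.03, 0, 0, 0, 1, -0.088, 0, 0.008, 0, 0, 0, 1, -0.088, 0, 0, 0, 0, 0]

```text
time_s: 4.15
ee_pos: [373.1, -231.8, 102.2]
ee_rot: [-3.141, 0.001, 1.496]
force: [-5.9, 1.5, 43.0]
width: 0.7
```

Emit:
send_rows:
  moves: [1, 0.02, 0, 0, 0, 0, 0, 1, 0.04, 0, 0, 0, 0, 0, 1, 0.06, 0, 0, 0, 0, 0, 1, 0.08, 0, 0, 0, 0, 0, 1, 0.092, 0, 0, 0, 0, 0]

```text
time_s: 4.57
ee_pos: [399.6, -232.7, 102.8]
ee_rot: [3.137, 0.002, 1.496]
force: [0.5, -2.9, 8.3]
width: 0.3
```

Emit:
send_rows:
  moves: [1, 0, 0, 0.03, 0, 0, 0, 1, -0.046, 0, 0.035, 0, 0, 0, 1, -0.092, 0, 0.03, 0, 0, 0, 1, -0.092, 0, 0.008, 0, 0, 0, 1, -0.092, 0, 0, 0, 0, 0]

```text
time_s: 4.98
ee_pos: [373.1, -231.6, 102.1]
ee_rot: [-3.14, 0.001, 1.496]
force: [-7.7, 2.4, 47.9]
width: 0.8
```

Emit:
send_rows:
  moves: [1, 0.02, 0, 0, 0, 0, 0, 1, 0.04, 0, 0, 0, 0, 0, 1, 0.06, 0, 0, 0, 0, 0, 1, 0.08, 0, 0, 0, 0, 0, 1, 0.092, 0, 0, 0, 0, 0]

```text
time_s: 5.4
ee_pos: [400.1, -232.5, 102.7]
ee_rot: [3.136, 0.002, 1.497]
force: [1.2, -3.6, 9.0]
width: 0.3
```

Run:
```python
from h import *
s=st(); d=cam("wrist","w3")
```

```text
t5.40 [ 400.1 -232.5  102.7] [3.136e+00 2.000e-03 1.497e+00] F [ 1.2 -3.6  9. ] w0.3
```

View pics/w3.png

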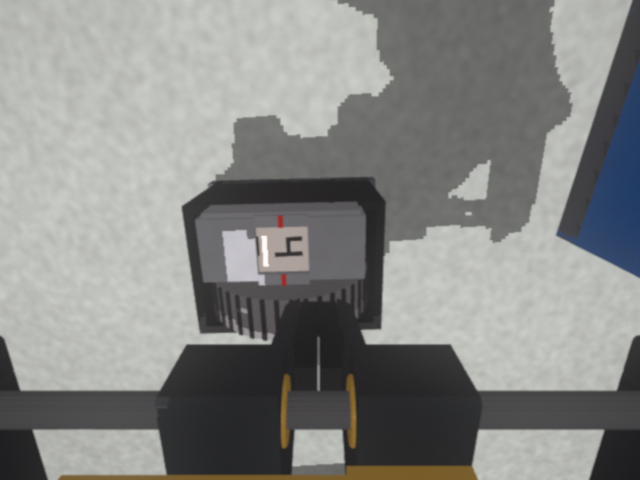

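Emit:
send_rows:
  moves: [1, 0, 0, 0.04, 0, 0, 0, 1, -0.04, -0.1, 0.1, 0, 0, 0, 1, -0.04, -0.1, 0.12, 0, 0, 0]

```text
time_s: 5.7
ee_pos: [385.8, -260.6, 132.3]
ee_rot: [-3.141, 0.003, 1.491]
force: [-1.0, -0.0, 0.0]
width: 0.3
```

Run:
```python
from h import *
s=st(); d=cam("wrist","w4")
im=cv2.rotate(d["img"][120:300,200:400,::-1],cv2.ROTATE_90_COUNTERCLOCKWISE); cv2.imwrite("pics/w4z.png",cv2.resize(im,None,fx=3,fy=3,interpolation=cv2.INTER_CUBIC))
```

```text
t5.70 [ 385.8 -260.6  132.3] [-3.141e+00  3.000e-03  1.491e+00] F [-1. -0.  0.] w0.3
```

View pics/w4z.png

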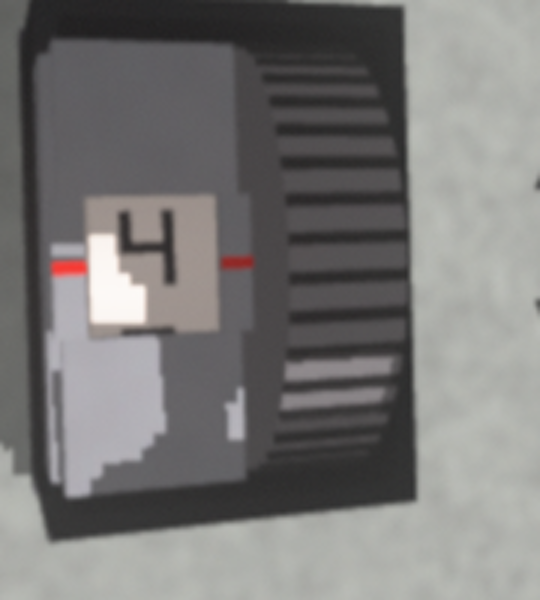

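4 reads about 0.095 rad too high (digit centre row 247 against marks at row 265, with a 119 px pitch). I'll nudge it back about 3.8 mm.

Emit:
send_rows:
  moves: [1, 0.025, 0.11, -0.05, 0, 0, 0, 1, 0.025, 0.11, -0.1, 0, 0, 0, 1, 0.025, 0.11, -0.1, 0, 0, 0]

```text
time_s: 6.0
ee_pos: [393.6, -226.5, 105.0]
ee_rot: [-3.14, -0.002, 1.5]
force: [-0.2, 0.4, -0.8]
width: 0.3
```

Emit:
send_rows:
  moves: [1, 0, 0, -0.012, 0, 0, 0, 1, 0, 0, -0.012, 0, 0, 0]

```text
time_s: 6.17
ee_pos: [393.7, -228.4, 103.5]
ee_rot: [3.141, -0.0, 1.497]
force: [0.0, 0.1, 0.0]
width: 0.2
```

Emit:
send_rows:
  moves: [1, 0, 0, -0.007, 0, 0, 0, 1, 0, 0, -0.007, 0, 0, 0]

```text
time_s: 6.33
ee_pos: [395.2, -228.8, 103.1]
ee_rot: [3.137, 0.0, 1.497]
force: [1.4, 2.4, 12.2]
width: 0.1
```

Emit:
send_rows:
  moves: [1, -0.008, 0, 0, 0, 0, 0, 1, -0.016, 0, 0, 0, 0, 0, 1, -0.016, 0, 0, 0, 0, 0]

```text
time_s: 6.58
ee_pos: [390.7, -228.6, 103.2]
ee_rot: [3.137, 0.0, 1.497]
force: [0.2, 2.8, 13.9]
width: 0.6
```

Emit:
send_rows:
  moves: [1, 0, 0, 0.04, 0, 0, 0, 1, 0, -0.1, 0.1, 0, 0, 0, 1, 0, -0.1, 0.12, 0, 0, 0, 1, 0, -0.1, 0.12, 0, 0, 0]

```text
time_s: 6.92
ee_pos: [389.4, -256.0, 132.8]
ee_rot: [3.139, 0.002, 1.492]
force: [-1.1, 0.7, -0.3]
width: 0.3
```

Run:
```python
from h import *
s=st(); d=cam("wrist","w5")
im=cv2.rotate(d["img"][120:300,200:400,::-1],cv2.ROTATE_90_COUNTERCLOCKWISE); cv2.imwrite("pics/w5z.png",cv2.resize(im,None,fx=3,fy=3,interpolation=cv2.INTER_CUBIC))
```

```text
t6.92 [ 389.4 -256.   132.8] [3.139e+00 2.000e-03 1.492e+00] F [-1.1  0.7 -0.3] w0.3
```

View pics/w5z.png

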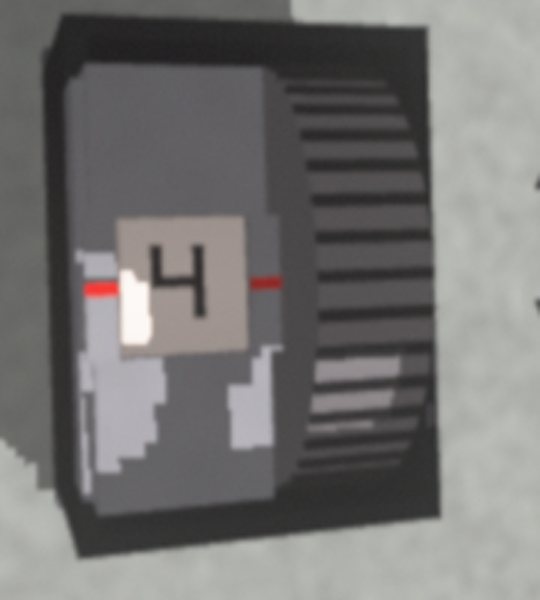

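4 is now centred to about 0.03 rad. Now to the scoop.

Emit:
send_rows:
  moves: [0, 0, 0.1, 0.6, 0, 0, 0, 0, 0.1, 0.5, 0.6, 0, 0, 0.1, 0, 0.2, 0.8, 0.6, 0, 0, 0.1, 0, 0.2, 0.8, 0.6, 0, 0, 0.1, 0, 0.2, 0.8, 0.6, 0, 0, 0.1]

```text
time_s: 7.38
ee_pos: [424.3, -105.7, 255.3]
ee_rot: [-3.141, -0.0, 1.654]
force: [1.6, 0.1, -0.1]
width: 31.6
```

Emit:
send_rows:
  moves: [0, 0.2, 0.9, 0, 0, 0, 0.137, 0, 0.2, 0.9, 0, 0, 0, 0.137, 0, 0.2, 0.9, 0, 0, 0, 0.137, 0, 0.2, 0.9, 0, 0, 0, 0.137, 0, 0.2, 0.9, 0, 0, 0, 0.137]

```text
time_s: 7.8
ee_pos: [469.1, 98.0, 254.2]
ee_rot: [-3.14, 0.0, 1.87]
force: [0.6, -0.3, -0.9]
width: 43.9
```

Run:
```python
from h import *
s=st(); print(np.round(s["q"],2))
```

```text
t7.80 [469.1  98.  254.2] [-3.14  0.    1.87] F [ 0.6 -0.3 -0.9] w43.9
[ 0.13  0.56 -0.68  1.97  0.5   0.78 -0.53]
```

Emit:
send_rows:
  moves: [0, 0.16, 0.8, 0, 0, 0, 0, 0, 0.16, 0.8, 0, 0, 0, 0, 0, 0.16, 0.8, 0, 0, 0, 0, 0, 0.16, 0.8, 0, 0, 0, 0, 0, 0.16, 0.8, 0, 0, 0, 0]

```text
time_s: 8.22
ee_pos: [508.7, 299.0, 253.9]
ee_rot: [-3.141, -0.0, 1.872]
force: [-0.3, 0.5, -0.0]
width: 44.3
```

Emit:
send_rows:
  moves: [0, 0.07, 0.37, -0.2, 0, 0, 0, 0, 0.07, 0.37, -0.2, 0, 0, 0, 0, 0.07, 0.37, -0.2, 0, 0, 0, 0, 0.07, 0.37, -0.2, 0, 0, 0]

```text
time_s: 8.55
ee_pos: [523.5, 393.7, 201.0]
ee_rot: [-3.137, -0.002, 1.877]
force: [-0.0, 0.3, 0.3]
width: 44.2
```

Run:
```python
from ov import *
s=st(); d=cam("wrist","w6")
ov(d,0,0,640,480,1,"w6o")
```

```text
t8.55 [523.5 393.7 201. ] [-3.137e+00 -2.000e-03  1.877e+00] F [-0.   0.3  0.3] w44.2
```

View pics/w6o.png

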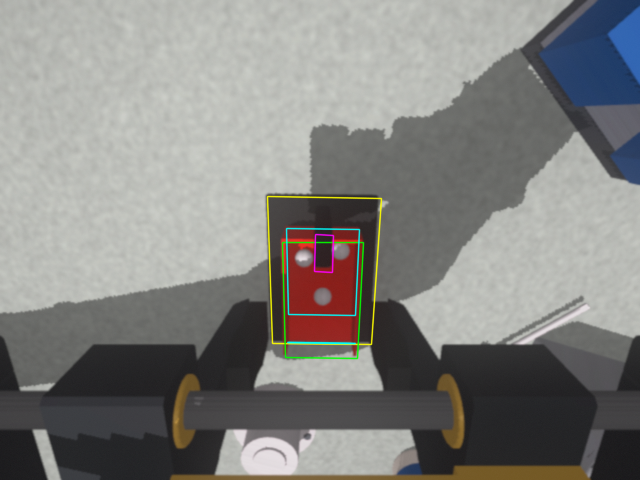

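Run:
```python
from ov import *
d=cam("wrist"); ov(d,260,185,130,180,4,"w6p"); crop(d,260,185,130,100,6,"w6q")
s=st()
```

```text
t8.65 [525.7 388.6 203.3] [-3.139e+00  1.000e-03  1.872e+00] F [-0.6 -0.   0.5] w44.0
```

View pics/w6q.png

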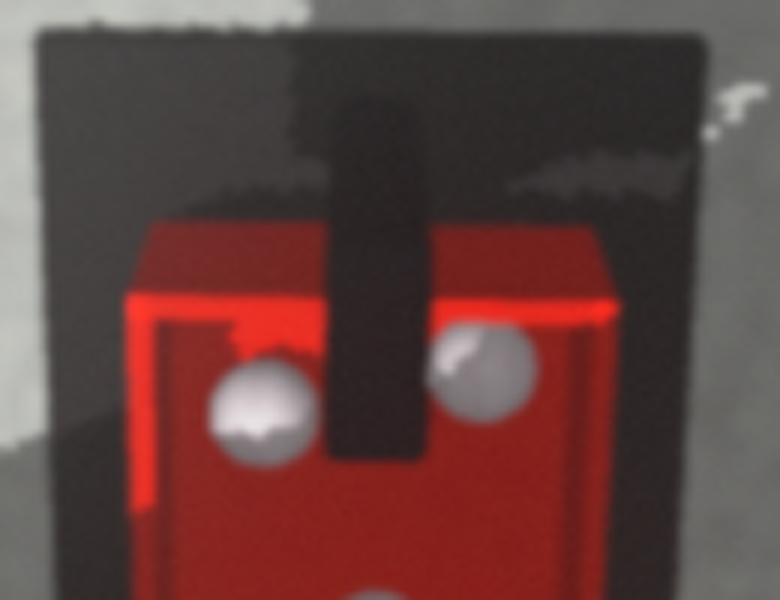

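View pics/w6p.png

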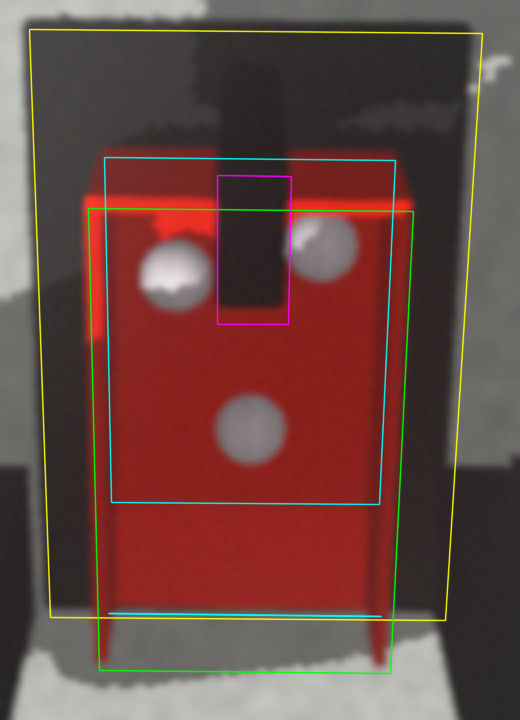

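Emit:
send_rows:
  moves: [0, 0.005, 0.018, -0.15, 0, 0, 0, 0, 0.005, 0.018, -0.3, 0, 0, 0, 0, 0.005, 0.018, -0.43, 0, 0, 0, 0, 0.005, 0.018, -0.5, 0, 0, 0, 0, 0.005, 0.018, -0.532, 0, 0, 0]

```text
time_s: 9.07
ee_pos: [527.8, 389.0, 69.3]
ee_rot: [-3.137, 0.004, 1.868]
force: [-0.0, -1.6, -0.0]
width: 43.7
```

Emit:
send_rows:
  moves: [1, 0, 0, 0, 0, 0, 0, 1, 0, 0, 0, 0, 0, 0, 1, 0, 0, 0, 0, 0, 0, 1, 0, 0, 0, 0, 0, 0, 1, 0, 0, 0, 0, 0, 0]
  squeeze: 55

```text
time_s: 9.48
ee_pos: [529.0, 393.1, 73.5]
ee_rot: [3.14, -0.001, 1.869]
force: [-1.6, 0.3, 0.6]
width: 12.4
```

Emit:
send_rows:
  moves: [1, 0, 0, 0, 0, 0, 0, 1, 0, 0, 0, 0, 0, 0]

```text
time_s: 9.65
ee_pos: [529.0, 393.0, 73.5]
ee_rot: [3.14, -0.001, 1.869]
force: [-0.9, 0.0, 5.7]
width: 11.1
```

Run:
```python
from ov import *
s=st(); d=cam("wrist","w7"); d=cam("scene"); crop(d,320,130,130,130,6,"s7")
```

```text
t9.65 [529.  393.   73.5] [ 3.140e+00 -1.000e-03  1.869e+00] F [-0.9  0.   5.7] w11.1
```

View pics/w7.png

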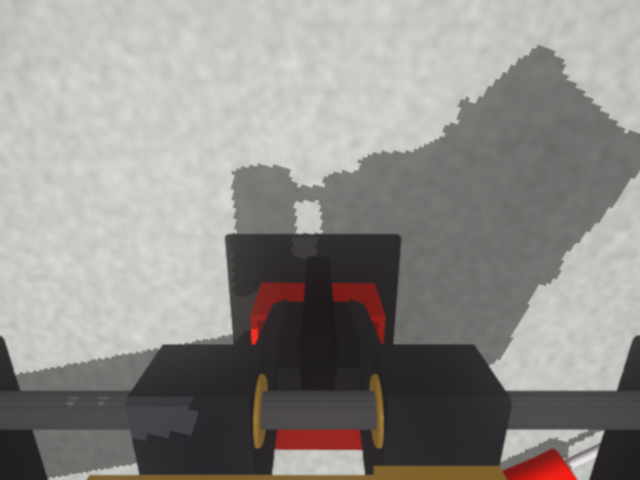

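View pics/s7.png

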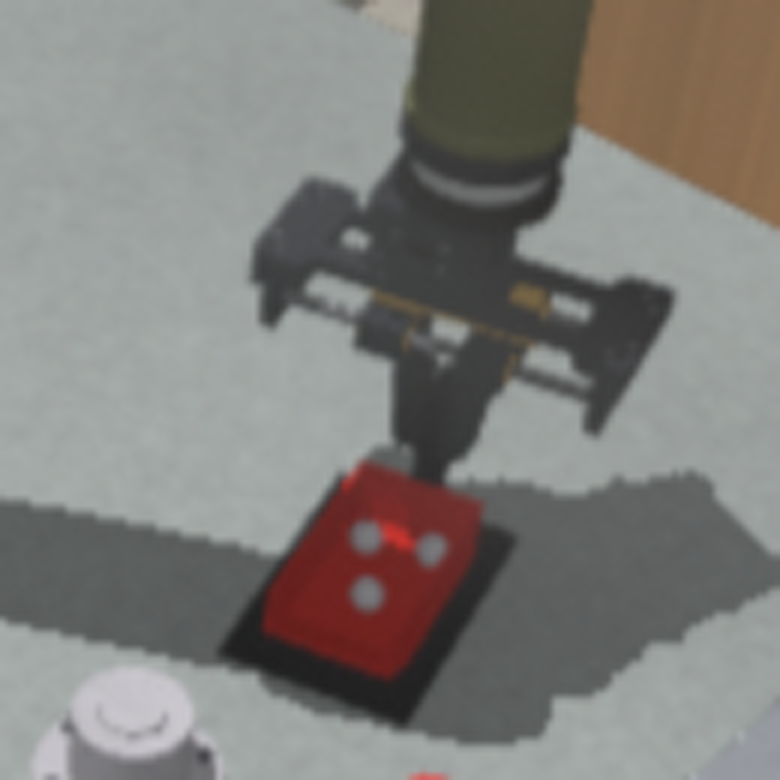

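Emit:
send_rows:
  moves: [1, 0, 0, 0.012, 0, 0, 0, 1, 0, 0, 0.04, 0, 0, 0, 1, 0, 0, 0.08, 0, 0, 0, 1, 0, 0, 0.12, 0, 0, 0, 1, 0, 0, 0.16, 0, 0, 0]

```text
time_s: 10.17
ee_pos: [528.7, 392.7, 113.2]
ee_rot: [3.141, -0.0, 1.869]
force: [0.5, 0.5, -2.2]
width: 11.6
```

Emit:
send_rows:
  moves: [1, 0, 0, 0.07, 0, 0, 0, 1, 0, 0, 0.16, 0, 0, 0, 1, 0, 0, 0.24, 0, 0, 0, 1, 0, 0, 0.3, 0, 0, 0, 1, 0, 0, 0.32, 0, 0, 0]

```text
time_s: 10.58
ee_pos: [529.5, 393.9, 195.7]
ee_rot: [3.137, -0.003, 1.869]
force: [-1.1, 0.7, -2.1]
width: 11.5
```

Run:
```python
from ov import *
s=st(); d=cam("scene"); crop(d,320,100,130,130,6,"s8")
d=cam("wrist","w8")
```

```text
t10.58 [529.5 393.9 195.7] [ 3.137e+00 -3.000e-03  1.869e+00] F [-1.1  0.7 -2.1] w11.5
```

View pics/s8.png

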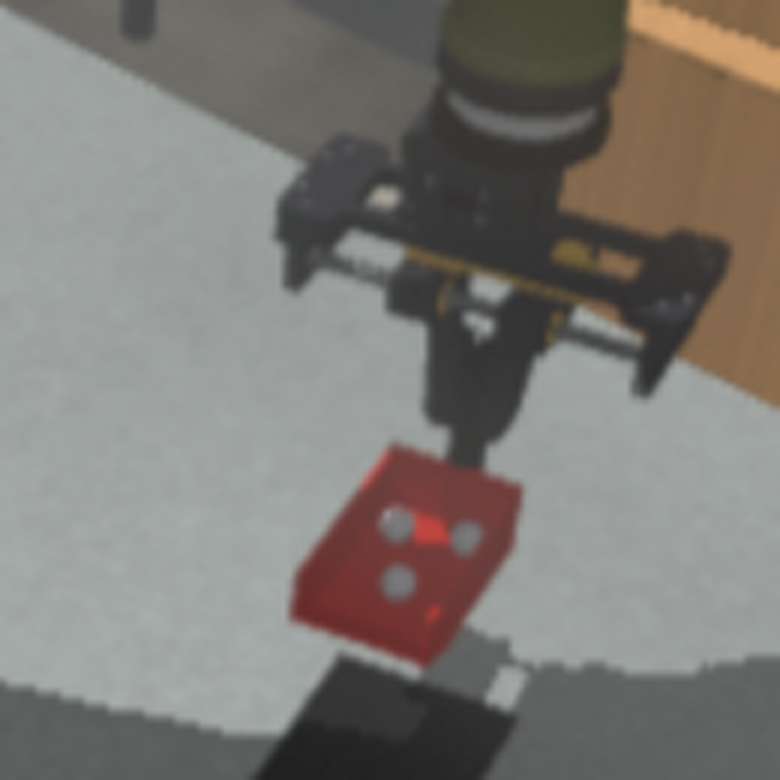

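View pics/w8.png

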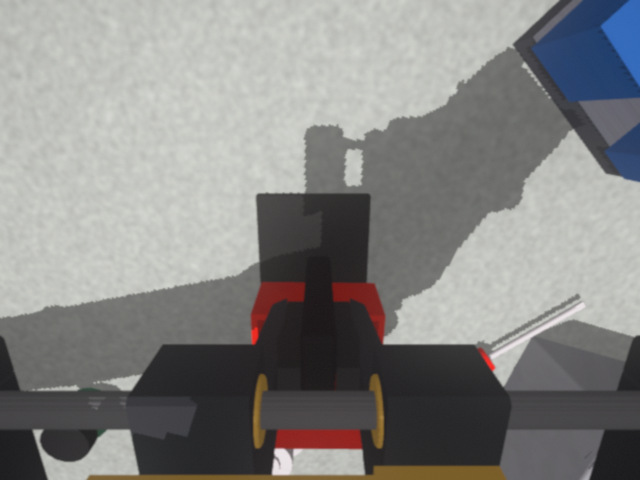

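The scoop is level and the balls are undisturbed. I'll carry it to the hopper smoothly.

Emit:
send_rows:
  moves: [1, 0.01, -0.022, 0, 0, 0, -0.005, 1, 0.03, -0.066, 0, 0, 0, -0.015, 1, 0.065, -0.143, 0, 0, 0, -0.033, 1, 0.105, -0.231, 0, 0, 0, -0.054, 1, 0.15, -0.33, 0, 0, 0, -0.078]

```text
time_s: 11.1
ee_pos: [565.9, 308.2, 190.6]
ee_rot: [-3.139, 0.001, 1.745]
force: [0.3, -0.9, -2.4]
width: 11.4
```

Emit:
send_rows:
  moves: [1, 0.035, -0.077, 0, 0, 0, -0.018, 1, 0.07, -0.154, 0, 0, 0, -0.036, 1, 0.1, -0.22, 0, 0, 0, -0.052, 1, 0.13, -0.286, 0, 0, 0, -0.067, 1, 0.16, -0.352, 0, 0, 0, -0.083]

```text
time_s: 11.52
ee_pos: [606.2, 218.9, 190.5]
ee_rot: [-3.14, 0.002, 1.613]
force: [-0.3, -0.6, -2.9]
width: 11.4
```

Emit:
send_rows:
  moves: [1, 0.03, -0.066, 0, 0, 0, -0.016, 1, 0.06, -0.132, 0, 0, 0, -0.032, 1, 0.09, -0.198, 0, 0, 0, -0.048, 1, 0.12, -0.264, 0, 0, 0, -0.063, 1, 0.15, -0.33, 0, 0, 0, -0.078]

```text
time_s: 11.93
ee_pos: [644.0, 137.5, 191.6]
ee_rot: [-3.141, 0.001, 1.491]
force: [1.3, 1.1, -2.2]
width: 11.6
```

Run:
```python
from ov import *
s=st(); print(np.round(s["q"],2)); d=cam("scene"); crop(d,250,150,180,180,4,"s9")
```

```text
t11.93 [644.  137.5 191.6] [-3.141e+00  1.000e-03  1.491e+00] F [ 1.3  1.1 -2.2] w11.6
[-0.01  0.84 -0.52  1.5   0.48  0.93 -0.76]
```

View pics/s9.png

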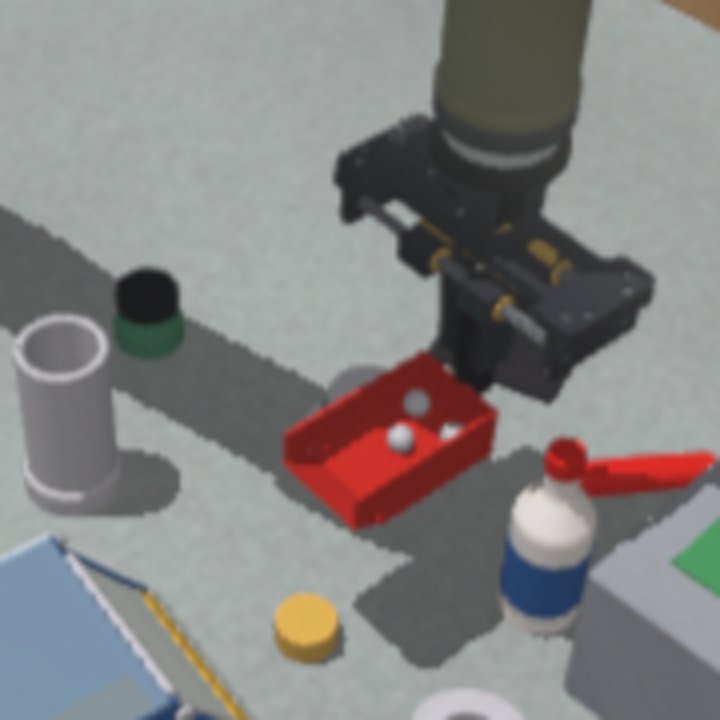

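Emit:
send_rows:
  moves: [1, 0.033, -0.07, -0.01, 0, 0, -0.02, 1, 0.065, -0.135, -0.025, 0, 0, -0.035, 1, 0.09, -0.195, -0.04, 0, 0, -0.05, 1, 0.118, -0.25, -0.05, 0, 0, -0.063, 1, 0.138, -0.29, -0.056, 0, 0, -0.07]

```text
time_s: 12.4
ee_pos: [678.8, 63.9, 177.0]
ee_rot: [-3.141, 0.002, 1.38]
force: [1.0, -0.3, -2.7]
width: 11.3
```

Emit:
send_rows:
  moves: [1, 0, 0, 0, 0, 0, 0, 1, 0, 0, 0, 0, 0, 0]

```text
time_s: 12.57
ee_pos: [678.2, 66.6, 177.7]
ee_rot: [-3.141, -0.0, 1.383]
force: [-0.4, 1.1, -2.1]
width: 11.7
```

```bash
cat > ov2.py <<'E'
from ov import *
from scipy.spatial.transform import Rotation as Ro
HOP=((635.3,-160.4,0),np.radians(-100.9))
GX,GZ=-64,67.5
def scoop_pts(s,P):  # scoop-frame points -> world from measured tool pose
    R=Ro.from_euler("xyz",s["ee_rot"]).as_matrix()
    P=np.atleast_2d(P)-[GX,0,GZ]   # tool x=-scoop x, tool y=scoop y , tool z=-scoop z
    return s["ee_pos"]+ (P*[-1,1,-1])@R.T
def hop(W):
    c,sn=np.cos(HOP[1]),np.sin(HOP[1]); v=np.atleast_2d(W)-np.array(HOP[0]); return np.c_[c*v[:,0]+sn*v[:,1], -sn*v[:,0]+c*v[:,1], v[:,2]]
def ov3(n,ox,oy,w,h,k,name):
    s=st(); d=cam(n)
    im=cv2.resize(d["img"][oy:oy+h,ox:ox+w,::-1],None,fx=k,fy=k,interpolation=cv2.INTER_CUBIC); cv2.imwrite(f"pics/{name}_raw.png",im)
    for p,c in[(box(-55,55,-33,33,38),(0,255,0)),(box(-55,33,-33,33,0),(255,255,0)),([(55,-33,15),(55,33,15)],(255,255,0))]:
        draw(im,d,scoop_pts(s,p),c,k,ox,oy)
    draw(im,d,T(*HOP,[(-85,-64,80),(-17,-64,177),(-17,64,177),(-85,64,80)]),(0,255,255),k,ox,oy)
    cv2.imwrite(f"pics/{name}.png",im)
    print("lip hop",np.round(hop(scoop_pts(s,[[55,0,15],[55,-33,38],[55,33,38]])),1).tolist())
    t=Ro.from_euler("xyz",s["ee_rot"]).as_matrix()[:,0]; print("tilt deg",np.degrees(np.arcsin(t[2])),"q",np.round(s["q"],2))
    return s,d
E
python3 - <<'E'
from ov2 import *
ov3("scene",230,190,180,180,4,"s10"); ov3("top",300,140,180,130,5,"t10")
E
```

```text
t12.57 [678.2  66.6 177.7] [-3.141 -0.     1.383] F [-0.4  1.1 -2.1] w11.7
lip hop [[-112.0, -0.6, 125.2], [-111.9, -33.6, 148.2], [-112.1, 32.4, 148.1]]
tilt deg 0.02163479190897919 q [ 0.08  0.88 -0.49  1.43  0.47  0.94 -0.73]
t12.62 [677.8  68.1 177.9] [-3.141e+00 -1.000e-03  1.384e+00] F [-0.4  0.4 -2.5] w11.6
lip hop [[-113.5, -1.0, 125.3], [-113.3, -34.0, 148.3], [-113.6, 32.0, 148.3]]
tilt deg 0.08028993963062618 q [ 0.08  0.88 -0.5   1.43  0.47  0.94 -0.73]
```

View pics/s10.png

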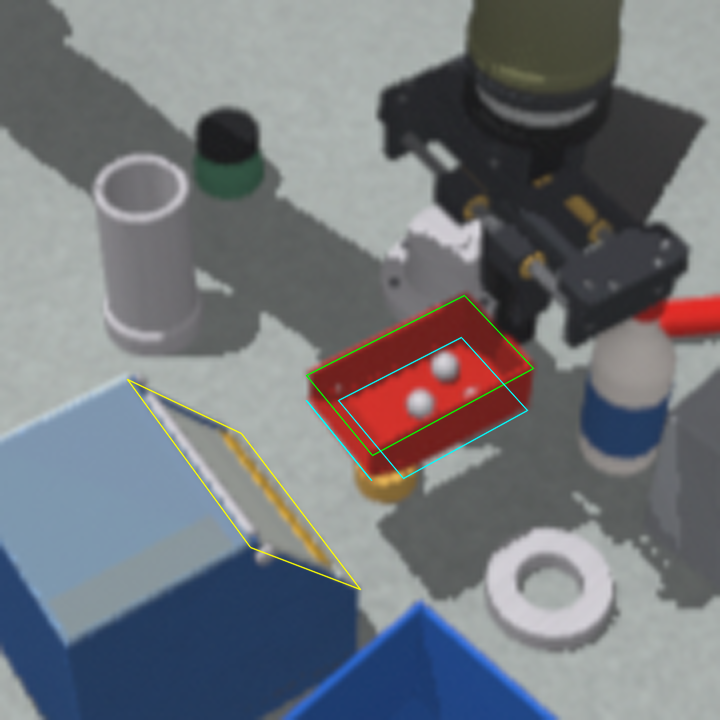

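View pics/t10.png

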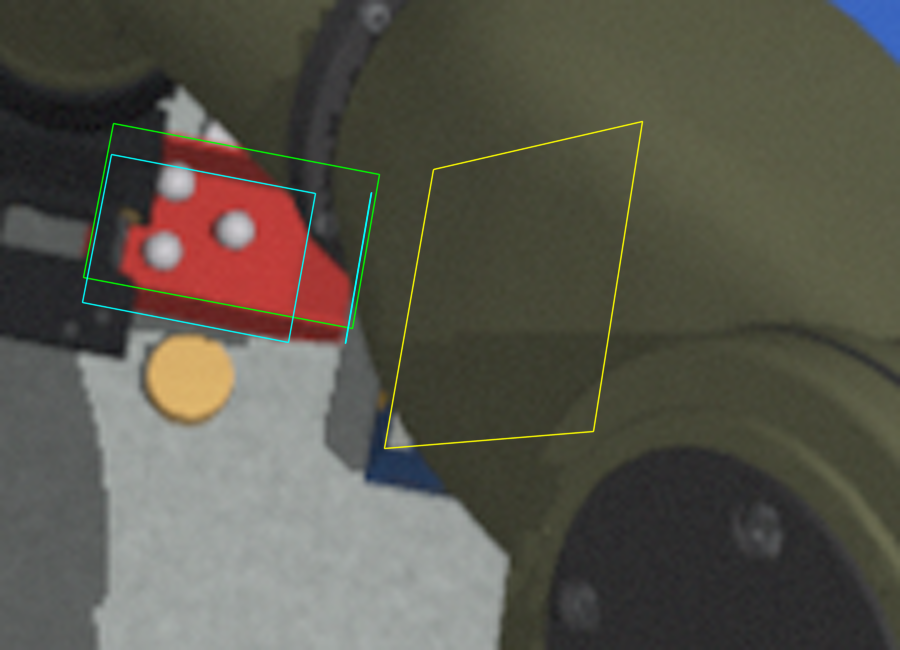

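Emit:
send_rows:
  moves: [1, -0.006, -0.03, -0.01, 0, 0, 0, 1, -0.014, -0.075, -0.02, 0, 0, 0, 1, -0.023, -0.12, -0.032, 0, 0, 0, 1, -0.031, -0.16, -0.032, 0, 0, 0, 1, -0.038, -0.196, -0.032, 0, 0, 0]

```text
time_s: 13.08
ee_pos: [667.9, 15.4, 169.5]
ee_rot: [-3.141, 0.002, 1.382]
force: [0.6, 0.3, -3.0]
width: 11.6
```

Run:
```python
from ov2 import *
ov3("scene",230,190,180,180,4,"s11")
```

```text
t13.08 [667.9  15.4 169.5] [-3.141e+00  2.000e-03  1.382e+00] F [ 0.6  0.3 -3. ] w11.6
lip hop [[-59.7, -1.1, 117.2], [-59.7, -34.0, 140.2], [-59.8, 32.0, 140.2]]
tilt deg -0.09636562544987948 q [ 0.16  0.88 -0.49  1.48  0.48  0.91 -0.68]
```

View pics/s11.png

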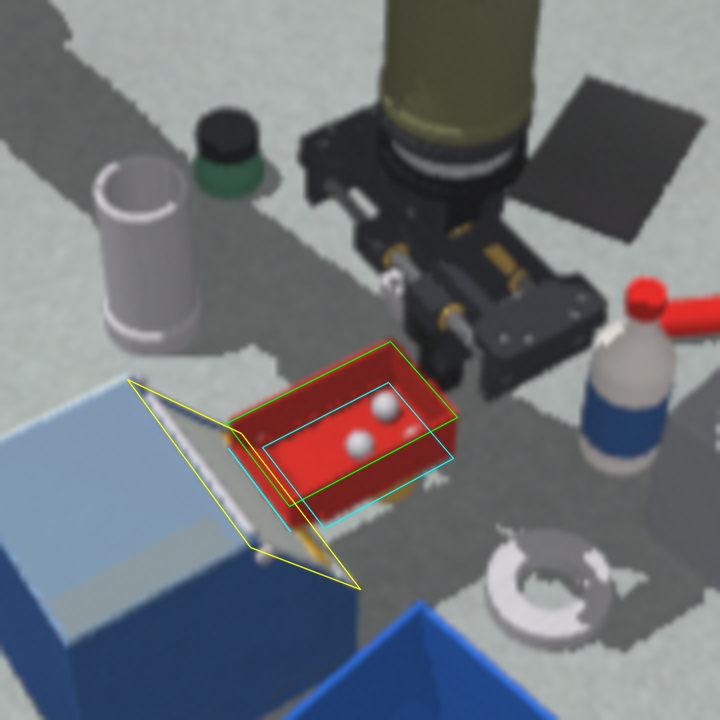

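Emit:
send_rows:
  moves: [1, -0.005, -0.027, 0, 0, 0, 0, 1, -0.01, -0.055, 0, 0, 0, 0, 1, -0.016, -0.083, 0, 0, 0, 0, 1, -0.021, -0.11, 0, 0, 0, 0, 1, -0.026, -0.138, 0, 0, 0, 0]

```text
time_s: 13.55
ee_pos: [662.1, -16.0, 170.0]
ee_rot: [3.141, -0.002, 1.385]
force: [0.9, 2.0, -3.5]
width: 11.4
```

Run:
```python
from ov2 import *
ov3("scene",230,190,180,180,4,"s12")
```

```text
t13.55 [662.1 -16.  170. ] [ 3.141e+00 -2.000e-03  1.385e+00] F [ 0.9  2.  -3.5] w11.4
lip hop [[-27.9, -0.5, 117.4], [-27.7, -33.5, 140.4], [-28.0, 32.5, 140.4]]
tilt deg 0.08629127272417773 q [ 0.21  0.87 -0.5   1.51  0.49  0.89 -0.64]
```

View pics/s12.png

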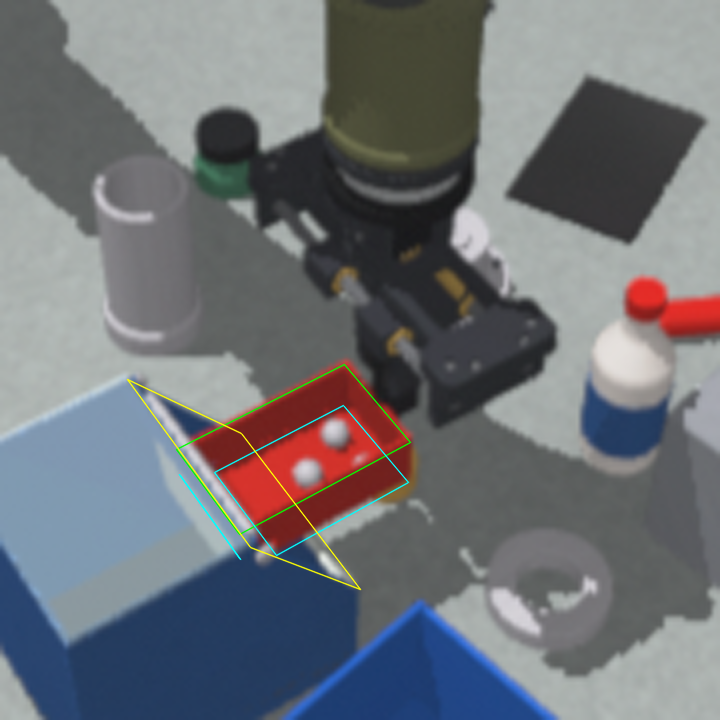

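The flap is open and riding on the scoop's front, and the scoop is inside the mouth. Tilting in stages now.

Emit:
send_rows:
  moves: [1, -0.003, -0.015, 0.019, 0.033, -0.006, 0, 1, -0.006, -0.033, 0.036, 0.065, -0.013, 0, 1, -0.01, -0.052, 0.052, 0.098, -0.019, 0, 1, -0.014, -0.072, 0.067, 0.131, -0.025, 0, 1, -0.018, -0.093, 0.08, 0.164, -0.0315, 0]

```text
time_s: 14.02
ee_pos: [658.3, -38.0, 191.5]
ee_rot: [3.138, -0.267, 1.386]
force: [2.1, 4.1, -0.9]
width: 11.3
```

Run:
```python
from ov2 import *
ov3("scene",230,190,180,180,4,"s13")
```

```text
t14.02 [658.3 -38.  191.5] [ 3.138 -0.267  1.386] F [ 2.1  4.1 -0.9] w11.3
lip hop [[-23.7, 0.2, 109.5], [-17.4, -32.9, 131.5], [-17.8, 33.1, 131.7]]
tilt deg 15.324173678856587 q [ 0.46  0.89 -0.69  1.52  0.35  0.84 -0.42]
```

View pics/s13.png

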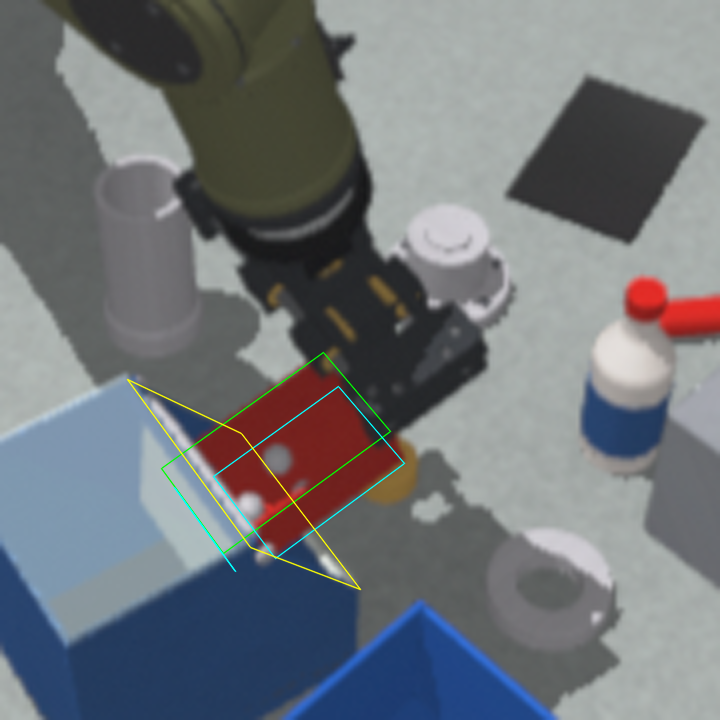

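Emit:
send_rows:
  moves: [1, -0.004, -0.022, 0.013, 0.033, -0.006, 0, 1, -0.009, -0.046, 0.024, 0.065, -0.013, 0, 1, -0.014, -0.071, 0.034, 0.098, -0.019, 0, 1, -0.019, -0.097, 0.043, 0.131, -0.025, 0, 1, -0.024, -0.124, 0.05, 0.164, -0.0315, 0]

```text
time_s: 14.48
ee_pos: [651.5, -69.7, 203.2]
ee_rot: [3.14, -0.527, 1.386]
force: [1.0, 3.9, -2.8]
width: 11.3
```

Run:
```python
from ov2 import *
ov3("scene",230,190,180,180,4,"s14")
```

```text
t14.48 [651.5 -69.7 203.2] [ 3.14  -0.527  1.386] F [ 1.   3.9 -2.8] w11.3
lip hop [[-15.7, -0.8, 97.9], [-4.0, -33.7, 117.7], [-4.3, 32.3, 117.8]]
tilt deg 30.211325939063833 q [ 0.7   0.98 -0.88  1.5   0.23  0.85 -0.21]
```

View pics/s14.png

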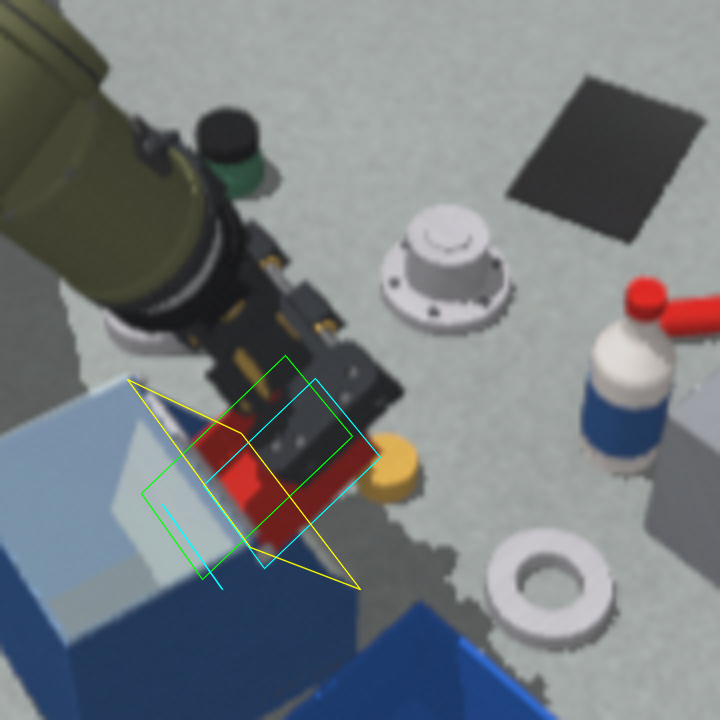

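Emit:
send_rows:
  moves: [1, -0.005, -0.027, 0.008, 0.033, -0.006, 0, 1, -0.011, -0.055, 0.013, 0.065, -0.013, 0, 1, -0.016, -0.084, 0.017, 0.098, -0.019, 0, 1, -0.022, -0.114, 0.02, 0.131, -0.025, 0, 1, -0.028, -0.145, 0.021, 0.164, -0.0315, 0]

```text
time_s: 14.95
ee_pos: [644.1, -106.4, 207.5]
ee_rot: [3.141, -0.787, 1.386]
force: [0.6, 3.8, -1.3]
width: 11.6
```

Run:
```python
from ov2 import *
ov3("scene",230,190,180,180,4,"s15"); cam("wrist","w15")
```

```text
t14.95 [ 644.1 -106.4  207.5] [ 3.141 -0.787  1.386] F [ 0.6  3.8 -1.3] w11.6
lip hop [[-7.9, -1.3, 86.2], [8.6, -34.3, 102.4], [8.3, 31.7, 102.4]]
tilt deg 45.11311606728358 q [ 0.89  1.13 -1.04  1.44  0.13  0.94 -0.03]
```

View pics/s15_raw.png

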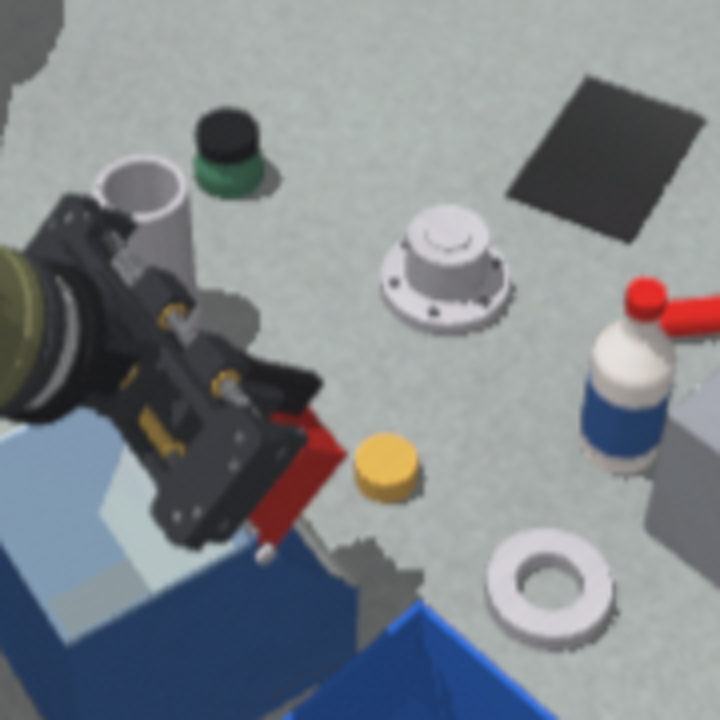

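View pics/w15.png

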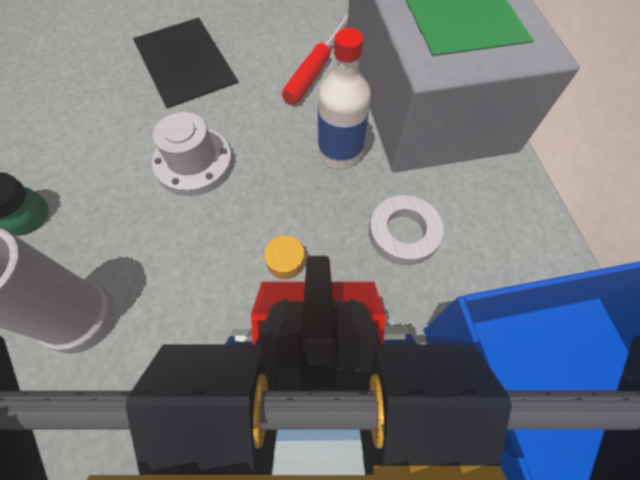

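Emit:
send_rows:
  moves: [1, -0.003, -0.014, 0.005, 0.018, -0.0035, 0, 1, -0.008, -0.042, 0.014, 0.055, -0.0105, 0, 1, -0.008, -0.042, 0.014, 0.055, -0.0105, 0, 1, -0.008, -0.042, 0.014, 0.055, -0.0105, 0, 1, -0.008, -0.042, 0.014, 0.055, -0.0105, 0]

```text
time_s: 15.47
ee_pos: [642.4, -116.4, 211.2]
ee_rot: [3.139, -0.873, 1.387]
force: [0.5, 2.1, -3.6]
width: 11.7
```

Run:
```python
from ov2 import *
s,d=ov3("scene",220,260,110,120,6,"s16"); d=cam("top","t16");
```

```text
t15.47 [ 642.4 -116.4  211.2] [ 3.139 -0.873  1.387] F [ 0.5  2.1 -3.6] w11.7
lip hop [[-8.3, -1.0, 86.3], [9.4, -33.9, 101.0], [9.2, 32.0, 101.1]]
tilt deg 50.01556379520793 q [ 0.93  1.18 -1.08  1.42  0.1   0.97  0.02]
```

View pics/s16_raw.png

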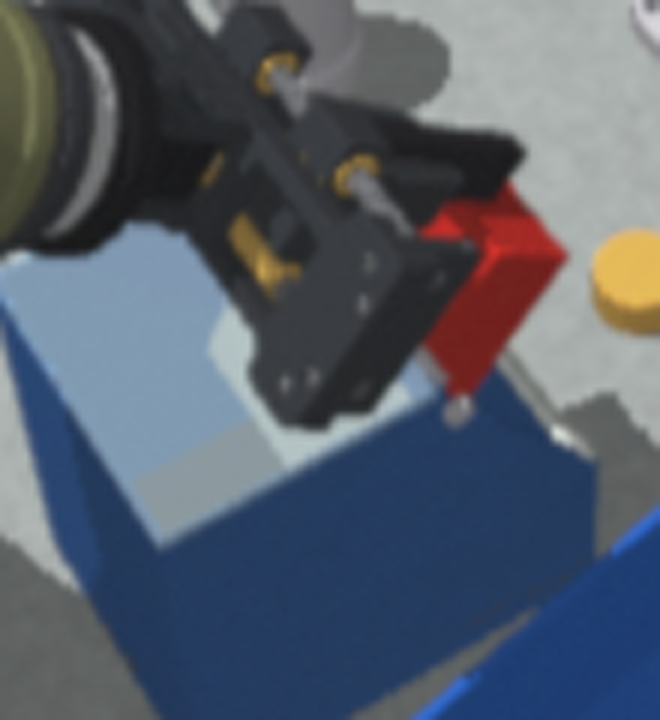

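View pics/t16.png

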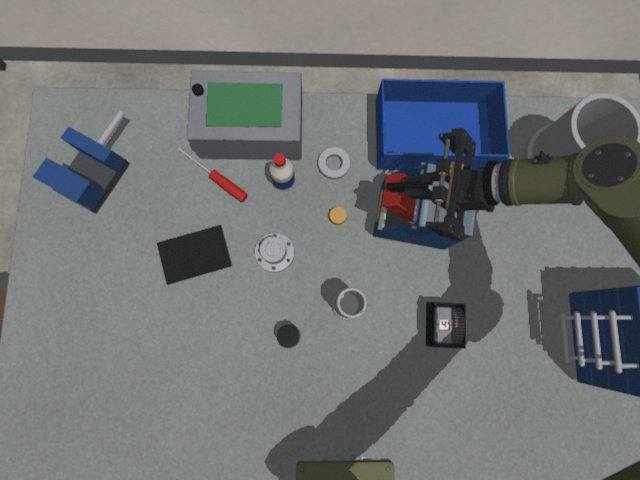

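Run:
```python
from ov2 import *
d=cam("top"); crop(d,365,155,120,100,6,"t16z"); d=cam("wrist"); crop(d,210,240,220,240,3,"w16z")
```

```text
(no output)
```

View pics/t16z.png

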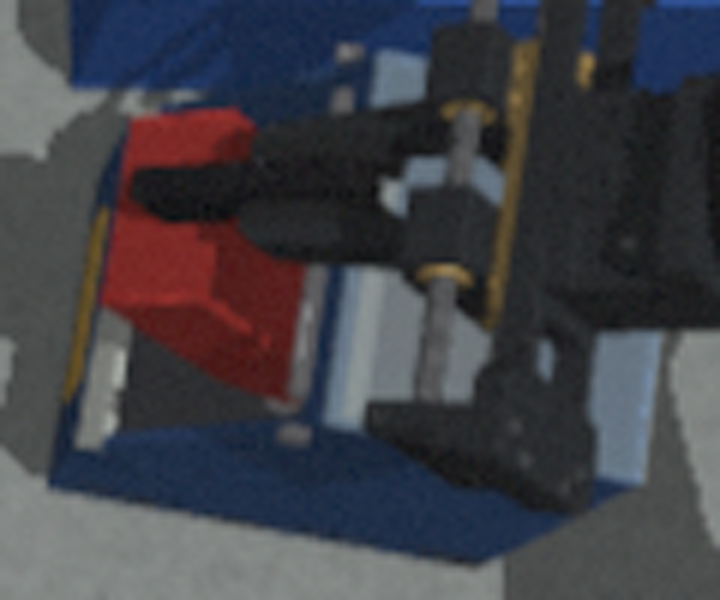

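View pics/w16z.png

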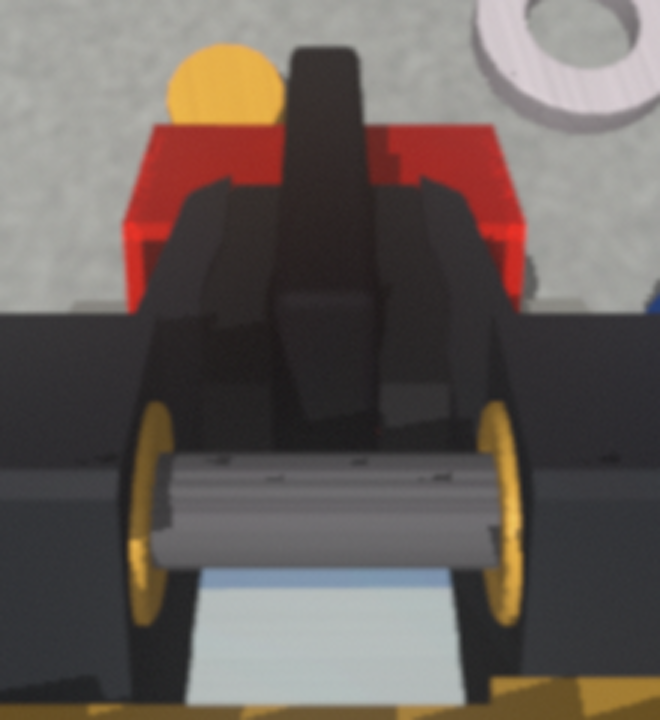

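Emit:
send_rows:
  moves: [1, -0.006, -0.031, 0, 0, 0, 0, 1, 0.01, -0.034, 0, 0, 0, 0, 1, -0.018, -0.028, 0, 0, 0, 0, 1, 0.008, -0.034, 0, 0, 0, 0, 1, -0.006, -0.031, 0, 0, 0, 0]

```text
time_s: 16.08
ee_pos: [642.4, -125.6, 211.2]
ee_rot: [3.136, -0.875, 1.386]
force: [2.1, 1.7, -4.4]
width: 11.2
```

Emit:
send_rows:
  moves: [1, 0, 0, 0, 0.03, -0.006, 0, 1, 0, 0, 0, 0.03, -0.006, 0, 1, 0, 0, 0, 0, 0, 0, 1, 0, 0, 0, 0, 0, 0, 1, 0, 0, 0, 0, 0, 0]

```text
time_s: 16.5
ee_pos: [641.2, -124.4, 212.1]
ee_rot: [3.137, -0.875, 1.387]
force: [-0.1, 3.8, -2.4]
width: 11.8
```

Run:
```python
from ov2 import *
ov3("top",365,155,120,100,6,"t17")
```

```text
t16.50 [ 641.2 -124.4  212.1] [ 3.137 -0.875  1.387] F [-0.1  3.8 -2.4] w11.8
lip hop [[-0.5, -0.5, 87.1], [17.3, -33.5, 101.8], [17.0, 32.5, 102.0]]
tilt deg 50.150602893382825 q [ 0.94  1.18 -1.08  1.41  0.1   0.99  0.03]
```

View pics/t17_raw.png

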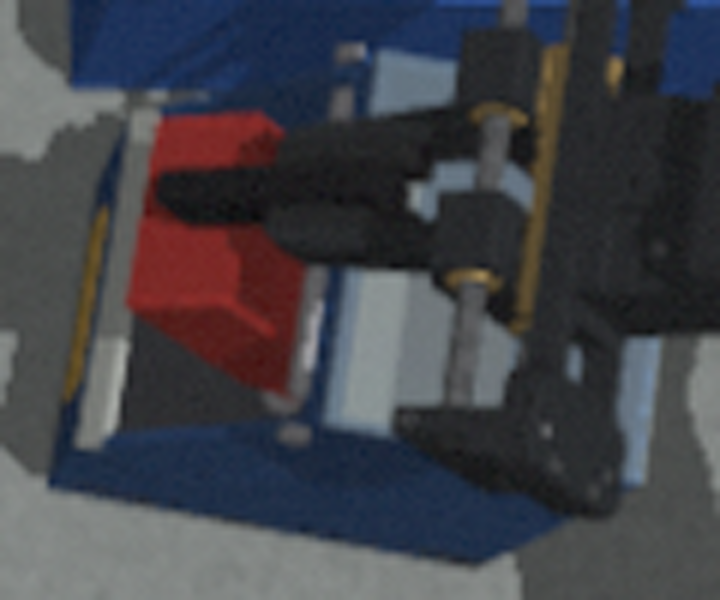

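Emit:
send_rows:
  moves: [1, 0.008, 0.041, -0.004, -0.044, 0.008, 0, 1, 0.017, 0.084, -0.01, -0.087, 0.017, 0, 1, 0.025, 0.127, -0.018, -0.131, 0.025, 0, 1, 0.034, 0.172, -0.028, -0.174, 0.034, 0, 1, 0.042, 0.216, -0.04, -0.218, 0.042, 0]

```text
time_s: 16.97
ee_pos: [651.7, -70.9, 201.3]
ee_rot: [3.14, -0.525, 1.383]
force: [0.2, 3.8, -4.7]
width: 11.5
```

Emit:
send_rows:
  moves: [1, 0.005, 0.027, -0.01, -0.033, 0.006, 0, 1, 0.01, 0.053, -0.02, -0.065, 0.013, 0, 1, 0.015, 0.078, -0.031, -0.098, 0.019, 0, 1, 0.02, 0.102, -0.04, -0.131, 0.025, 0, 1, 0.024, 0.124, -0.05, -0.164, 0.0315, 0]

```text
time_s: 17.38
ee_pos: [657.8, -38.1, 189.1]
ee_rot: [3.141, -0.265, 1.384]
force: [1.0, 3.7, -3.9]
width: 11.6
```

Run:
```python
from ov2 import *
ov3("scene",230,190,180,180,4,"s18")
```

```text
t17.38 [657.8 -38.1 189.1] [ 3.141 -0.265  1.384] F [ 1.   3.7 -3.9] w11.6
lip hop [[-23.3, -0.6, 107.3], [-17.1, -33.6, 129.4], [-17.4, 32.4, 129.5]]
tilt deg 15.186445875935911 q [ 0.46  0.89 -0.69  1.52  0.35  0.83 -0.42]
```

View pics/s18_raw.png

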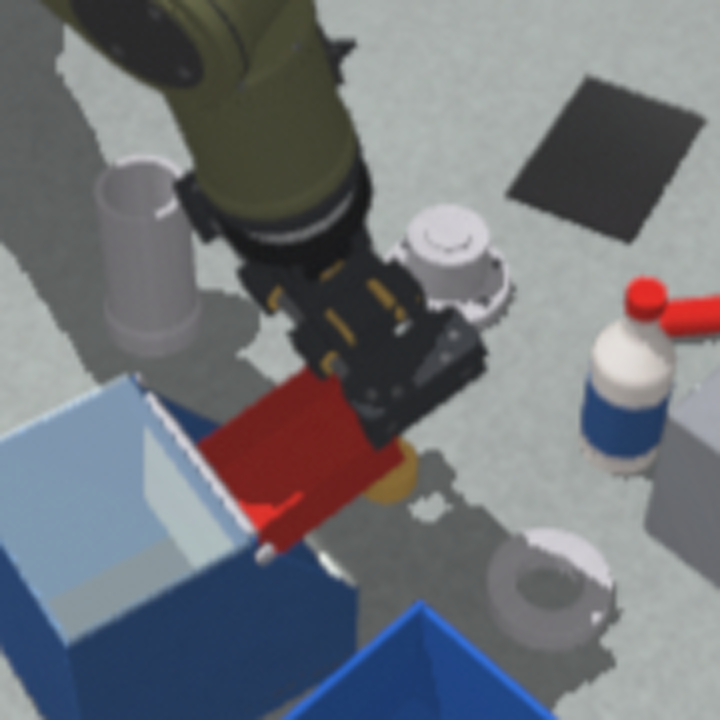

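Emit:
send_rows:
  moves: [1, 0.004, 0.021, -0.013, -0.033, 0.006, 0, 1, 0.008, 0.041, -0.028, -0.065, 0.013, 0, 1, 0.012, 0.06, -0.044, -0.098, 0.019, 0, 1, 0.015, 0.078, -0.061, -0.131, 0.025, 0, 1, 0.018, 0.093, -0.08, -0.164, 0.0315, 0]

```text
time_s: 17.85
ee_pos: [662.8, -15.0, 169.1]
ee_rot: [3.141, -0.003, 1.384]
force: [0.6, 2.5, -1.6]
width: 11.6
```

Run:
```python
from ov2 import *
ov3("scene",230,190,180,180,4,"s19"); ov3("top",300,140,180,130,4,"t19")
```

```text
t17.85 [662.8 -15.  169.1] [ 3.141e+00 -3.000e-03  1.384e+00] F [ 0.6  2.5 -1.6] w11.6
lip hop [[-29.2, -0.1, 116.2], [-29.0, -33.1, 139.2], [-29.2, 32.9, 139.2]]
tilt deg 0.1932281582372558 q [ 0.21  0.87 -0.49  1.51  0.48  0.89 -0.63]
t17.90 [662.6 -10.3 168.6] [-3.142 -0.004  1.39 ] F [ 1.7  5.2 -0.2] w11.5
lip hop [[-33.8, -0.5, 115.6], [-33.4, -33.5, 138.6], [-34.0, 32.5, 138.6]]
tilt deg 0.23883960159644732 q [ 0.2   0.87 -0.5   1.51  0.48  0.89 -0.63]
```

View pics/s19_raw.png

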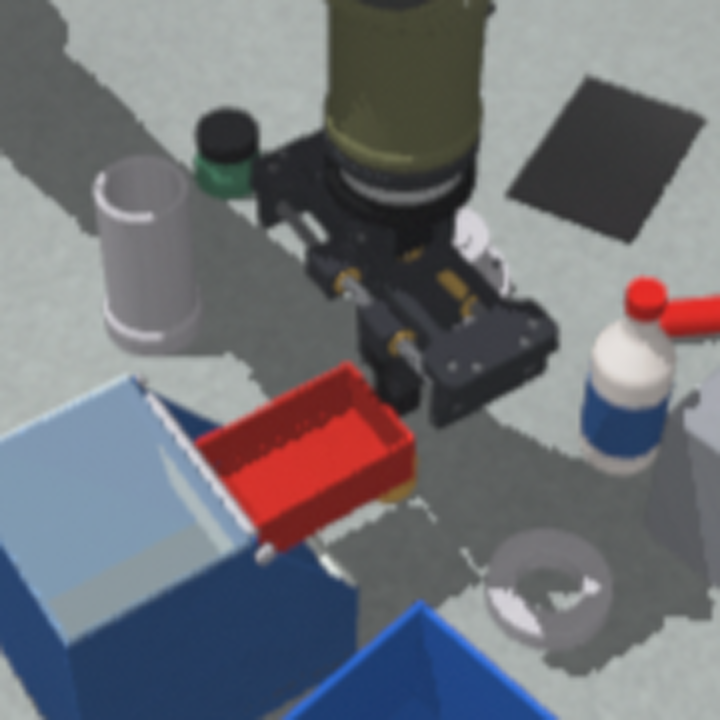

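View pics/t19_raw.png

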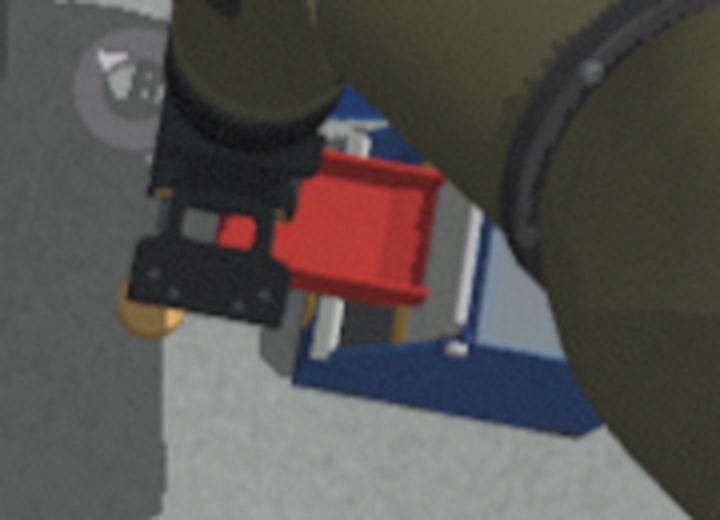

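The tray is empty right to the nose, so I'll back out and let the flap close.

Emit:
send_rows:
  moves: [1, 0.008, 0.04, 0, 0, 0, 0, 1, 0.019, 0.1, 0, 0, 0, 0, 1, 0.033, 0.17, 0.01, 0, 0, 0, 1, 0.048, 0.25, 0.02, 0, 0, 0, 1, 0.064, 0.334, 0.03, 0, 0, 0]

```text
time_s: 18.37
ee_pos: [678.5, 65.8, 176.3]
ee_rot: [-3.141, -0.001, 1.38]
force: [0.2, -0.2, -1.0]
width: 11.7
```

Run:
```python
from ov2 import *
s,d=ov3("scene",210,250,120,120,6,"s20")
```

```text
t18.37 [678.5  65.8 176.3] [-3.141e+00 -1.000e-03  1.380e+00] F [ 0.2 -0.2 -1. ] w11.7
lip hop [[-111.4, -0.4, 123.6], [-111.3, -33.4, 146.6], [-111.3, 32.6, 146.6]]
tilt deg 0.08544095369255694 q [ 0.08  0.88 -0.49  1.43  0.46  0.94 -0.72]
```

View pics/s20_raw.png

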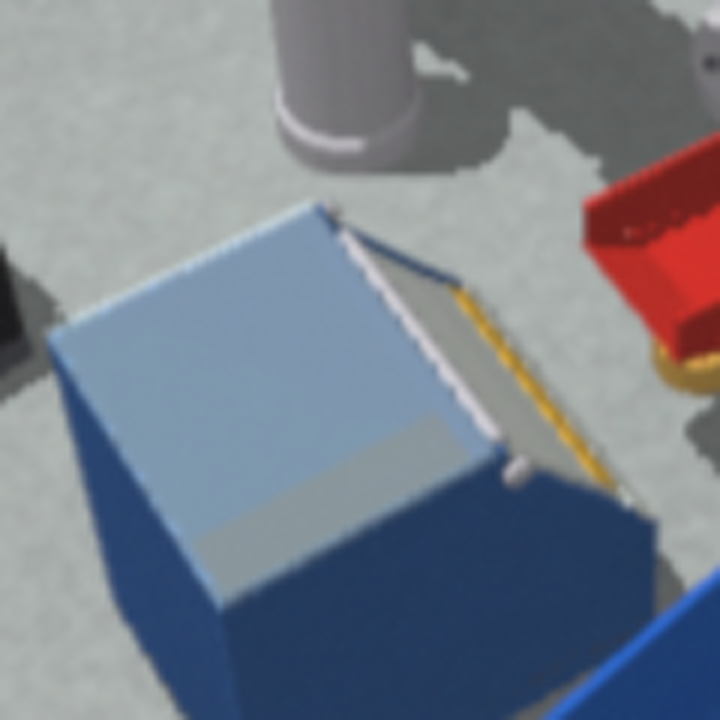

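Emit:
send_rows:
  moves: [1, -0.02, 0.044, 0.02, 0, 0, 0.01, 1, -0.06, 0.13, 0.05, 0, 0, 0.03, 1, -0.105, 0.23, 0.08, 0, 0, 0.055, 1, -0.15, 0.33, 0.08, 0, 0, 0.08, 1, -0.199, 0.4375, 0.08, 0, 0, 0.104]

```text
time_s: 18.83
ee_pos: [628.3, 175.1, 197.0]
ee_rot: [3.141, -0.001, 1.546]
force: [-0.1, 0.6, -1.8]
width: 11.3
```

Emit:
send_rows:
  moves: [1, -0.04, 0.088, 0, 0, 0, 0.021, 1, -0.08, 0.175, 0, 0, 0, 0.042, 1, -0.12, 0.263, 0, 0, 0, 0.063, 1, -0.16, 0.35, 0, 0, 0, 0.084, 1, -0.199, 0.4375, 0, 0, 0, 0.104]

```text
time_s: 19.25
ee_pos: [578.2, 285.0, 196.5]
ee_rot: [-3.141, -0.001, 1.71]
force: [0.6, -0.1, -1.7]
width: 11.7
```

Emit:
send_rows:
  moves: [1, -0.05, 0.11, 0, 0, 0, 0.026, 1, -0.095, 0.21, 0, 0, 0, 0.05, 1, -0.135, 0.3, 0, 0, 0, 0.07, 1, -0.17, 0.375, 0, 0, 0, 0.09, 1, -0.199, 0.4375, 0, 0, 0, 0.104]

```text
time_s: 19.67
ee_pos: [527.9, 395.6, 196.5]
ee_rot: [-3.141, -0.002, 1.876]
force: [0.3, -0.5, -1.9]
width: 11.5
```

Emit:
send_rows:
  moves: [1, 0, 0, 0, 0, 0, 0, 1, 0, 0, 0, 0, 0, 0]

```text
time_s: 19.83
ee_pos: [528.6, 394.5, 196.4]
ee_rot: [-3.141, -0.001, 1.874]
force: [0.1, 0.9, -1.7]
width: 11.6
```

Run:
```python
from ov2 import *
s=st(); d=cam("top"); crop(d,365,155,120,100,6,"t21"); crop(d,130,200,130,100,5,"t21s")
```

```text
t19.83 [528.6 394.5 196.4] [-3.141e+00 -1.000e-03  1.874e+00] F [ 0.1  0.9 -1.7] w11.6
```

View pics/t21.png

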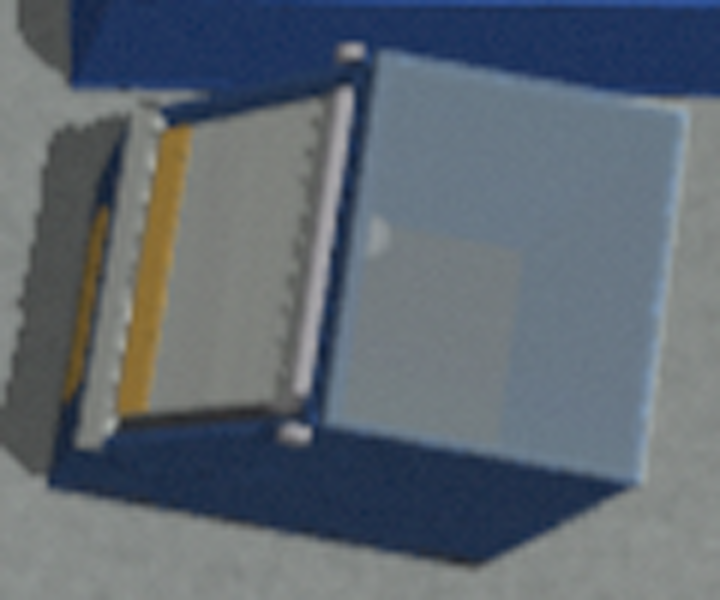

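View pics/t21s.png

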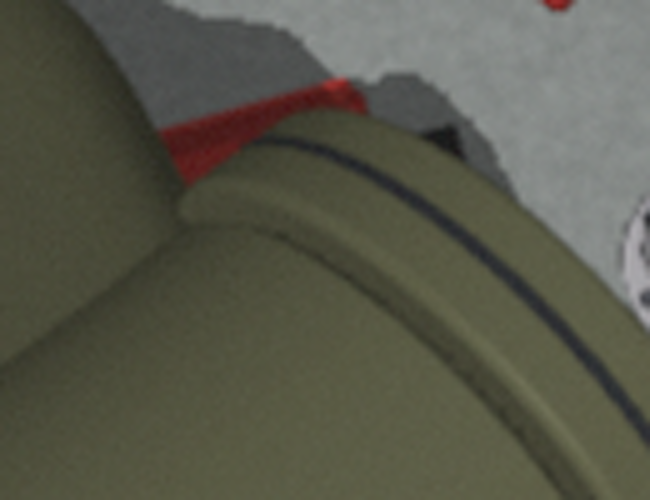

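Emit:
send_rows:
  moves: [1, 0, 0, -0.08, 0, 0, 0, 1, 0, 0, -0.2, 0, 0, 0, 1, 0, 0, -0.32, 0, 0, 0, 1, 0, 0, -0.42, 0, 0, 0, 1, 0, 0, -0.47, 0, 0, 0]

```text
time_s: 20.3
ee_pos: [529.2, 390.3, 75.3]
ee_rot: [-3.137, 0.003, 1.87]
force: [0.2, -1.5, -2.2]
width: 11.7
```

Emit:
send_rows:
  moves: [1, 0, 0, -0.008, 0, 0, 0, 1, 0, 0, -0.016, 0, 0, 0, 1, 0, 0, -0.018, 0, 0, 0]

```text
time_s: 20.55
ee_pos: [529.9, 394.8, 75.4]
ee_rot: [3.14, -0.002, 1.872]
force: [0.2, 0.2, -1.2]
width: 11.7
```

Run:
```python
from ov2 import *
s=st(); d=cam("scene"); crop(d,320,150,120,110,6,"s22")
```

```text
t20.55 [529.9 394.8  75.4] [ 3.140e+00 -2.000e-03  1.872e+00] F [ 0.2  0.2 -1.2] w11.7
```

View pics/s22.png

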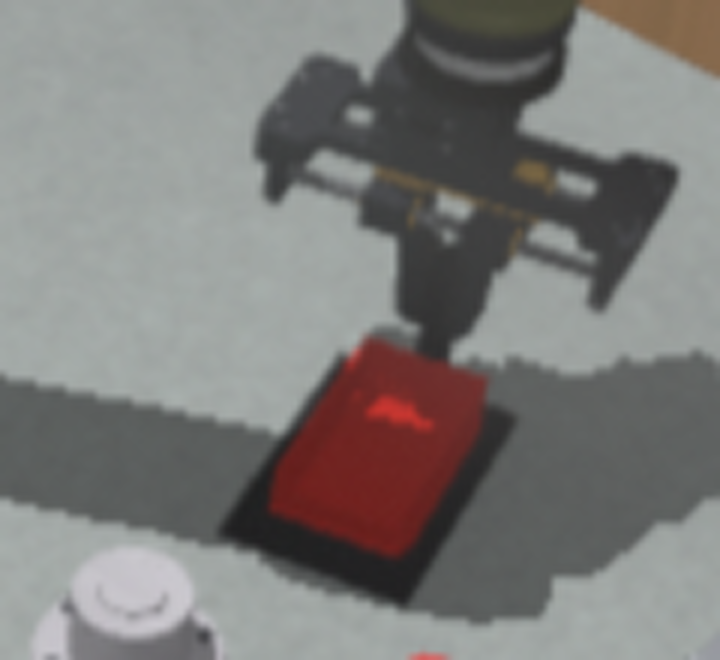

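Emit:
send_rows:
  moves: [1, 0, 0, -0.006, 0, 0, 0, 1, 0, 0, -0.006, 0, 0, 0, 1, 0, 0, -0.006, 0, 0, 0]

```text
time_s: 20.85
ee_pos: [529.5, 395.6, 74.1]
ee_rot: [3.139, -0.003, 1.874]
force: [0.9, 1.3, 1.1]
width: 11.7
```

Emit:
send_rows:
  moves: [1, 0, 0, -0.002, 0, 0, 0, 1, 0, 0, -0.002, 0, 0, 0]

```text
time_s: 21.02
ee_pos: [529.5, 395.9, 73.5]
ee_rot: [3.139, -0.003, 1.874]
force: [-0.2, 2.6, 5.7]
width: 11.3
```

Emit:
send_rows:
  moves: [0, 0, 0, 0, 0, 0, 0, 0, 0, 0, 0, 0, 0, 0, 0, 0, 0, 0, 0, 0, 0, 0, 0, 0, 0, 0, 0, 0, 0, 0, 0, 0, 0, 0, 0]

```text
time_s: 21.43
ee_pos: [528.6, 394.3, 71.8]
ee_rot: [-3.141, -0.001, 1.874]
force: [0.1, 0.1, -0.1]
width: 42.6
```

Emit:
send_rows:
  moves: [0, 0, 0, 0.08, 0, 0, 0, 0, 0, 0, 0.24, 0, 0, 0, 0, 0, 0, 0.4, 0, 0, 0, 0, 0, 0, 0.56, 0, 0, 0, 0, 0, 0, 0.6, 0, 0, 0]

```text
time_s: 21.85
ee_pos: [530.6, 397.5, 229.0]
ee_rot: [3.133, -0.007, 1.873]
force: [0.7, 1.5, 0.0]
width: 44.2
```

Emit:
send_rows:
  moves: [0, -0.4, -0.7, 0, 0, 0, 0, 0, -0.4, -0.7, 0, 0, 0, 0, 0, -0.4, -0.7, 0, 0, 0, 0, 0, -0.4, -0.7, 0, 0, 0, 0, 0, -0.4, -0.7, 0, 0, 0, 0]

```text
time_s: 22.27
ee_pos: [426.9, 216.5, 221.9]
ee_rot: [-3.14, 0.0, 1.873]
force: [0.6, -0.6, 0.3]
width: 44.1
```

Run:
```python
from ov2 import *
s=st(); d=cam("scene","s23"); crop(d,320,150,120,110,6,"s23z"); d=cam("top","t23"); ov(d,140,215,110,80,7,"t23z")
```

```text
t22.27 [426.9 216.5 221.9] [-3.14   0.     1.873] F [ 0.6 -0.6  0.3] w44.1
```

View pics/s23.png

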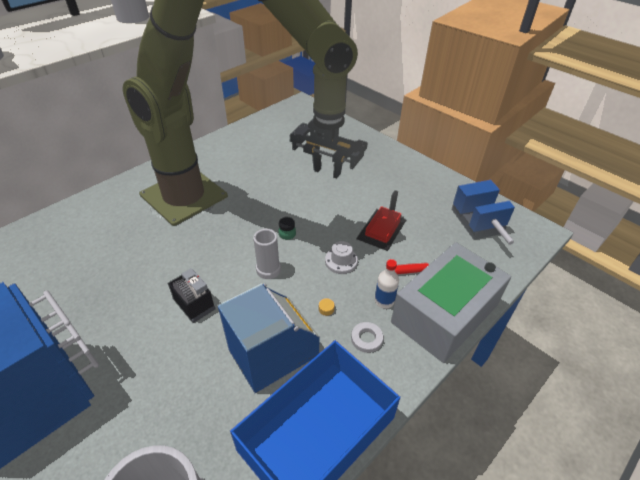

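View pics/t23z.png

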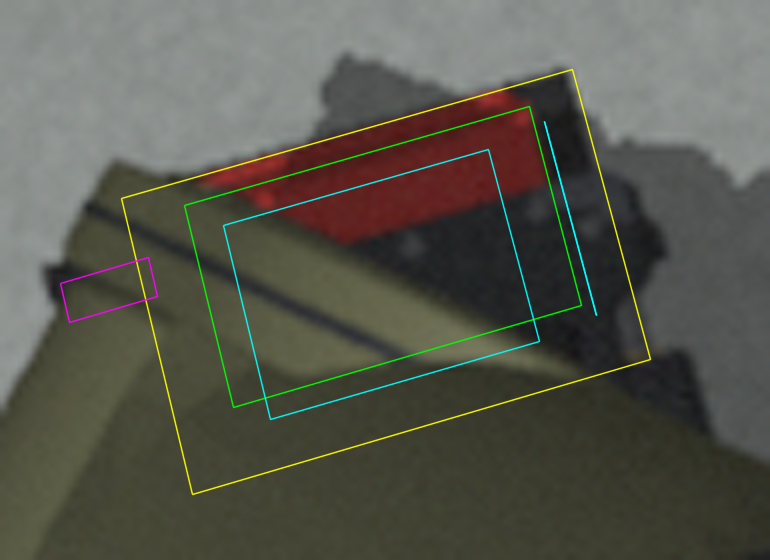

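View pics/t23.png

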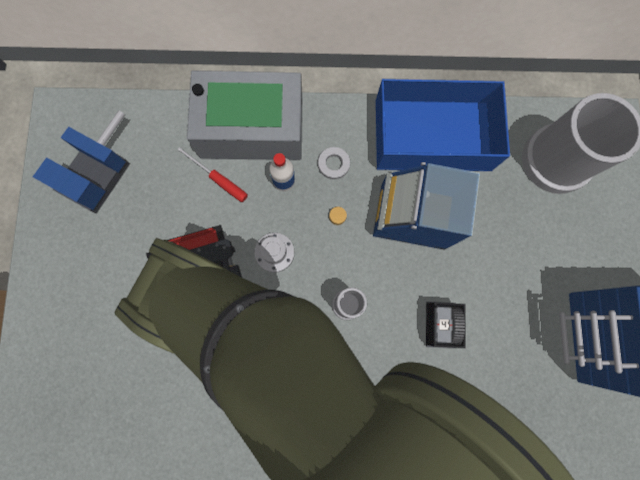

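The scoop is back on its mat and the flap is shut. There is time to spare, so I'll check the balls through the clear roof with the wrist camera.

Emit:
send_rows:
  moves: [0, 0.2, -0.7, 0.5, 0, 0, -0.2, 0, 0.2, -0.7, 0.5, 0, 0, -0.2, 0, 0.2, -0.7, 0.5, 0, 0, -0.2, 0, 0.2, -0.7, 0.5, 0, 0, -0.2, 0, 0.2, -0.7, 0.5, 0, 0, -0.2]

```text
time_s: 22.78
ee_pos: [476.5, 53.4, 341.4]
ee_rot: [3.141, -0.002, 1.56]
force: [2.2, 0.3, -0.2]
width: 44.2
```

Emit:
send_rows:
  moves: [0, 0.25, -0.75, 0.2, 0.25, -0.05, -0.1, 0, 0.25, -0.75, 0.2, 0.25, -0.05, -0.1, 0, 0.25, -0.75, 0.2, 0.25, -0.05, -0.1, 0, 0.25, -0.75, 0.2, 0.25, -0.05, -0.1, 0, 0.25, -0.75, 0.2, 0.25, -0.05, -0.1]

```text
time_s: 23.2
ee_pos: [534.0, -131.0, 385.8]
ee_rot: [3.1, -0.402, 1.397]
force: [0.6, -0.9, -0.5]
width: 44.1
```

Emit:
send_rows:
  moves: [0, 0.1, -0.75, 0, 0.3, -0.05, 0, 0, 0.1, -0.75, 0, 0.3, -0.05, 0, 0, 0.1, -0.75, 0, 0.3, -0.05, 0, 0, 0.1, -0.75, 0, 0.3, -0.05, 0, 0, 0.1, -0.75, 0, 0.3, -0.05, 0]

```text
time_s: 23.62
ee_pos: [557.9, -321.5, 378.2]
ee_rot: [3.109, -0.881, 1.384]
force: [-0.8, -1.4, -3.2]
width: 44.1
```

Run:
```python
from ov2 import *
s=st(); print(np.round(s["q"],2)); d=cam("wrist","w24"); print(proj(d,[635,-160,20]), proj(d,T(*HOP,[[-50,0,28]])[0]))
```

```text
t23.62 [ 557.9 -321.5  378.2] [ 3.109 -0.881  1.384] F [-0.8 -1.4 -3.2] w44.1
[ 1.1   0.97 -0.86  1.06 -0.18  1.54  0.26]
(np.float64(342.390453870419), np.float64(297.11136156968337)) (np.float64(341.24244751585303), np.float64(264.51056471141203))
```

View pics/w24.png

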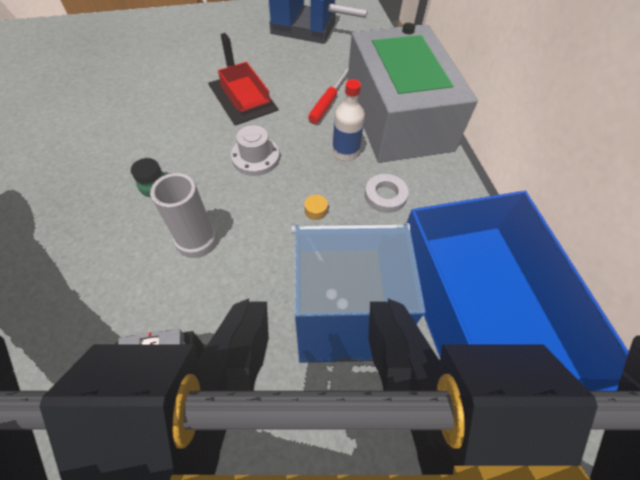

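Run:
```python
from ov2 import *
d=cam("wrist"); crop(d,285,215,150,150,5,"w25")
for p in[(331,294),(342,303)]: print(np.round(hop(back(d,*p,28)),1))
st()
```

```text
[[  0.  -14.2  28. ]]
[[14.1  0.9 28. ]]
t23.72 [ 560.2 -317.5  382.4] [ 3.1   -0.878  1.396] F [0.5 0.3 1.5] w43.9
```

View pics/w25.png

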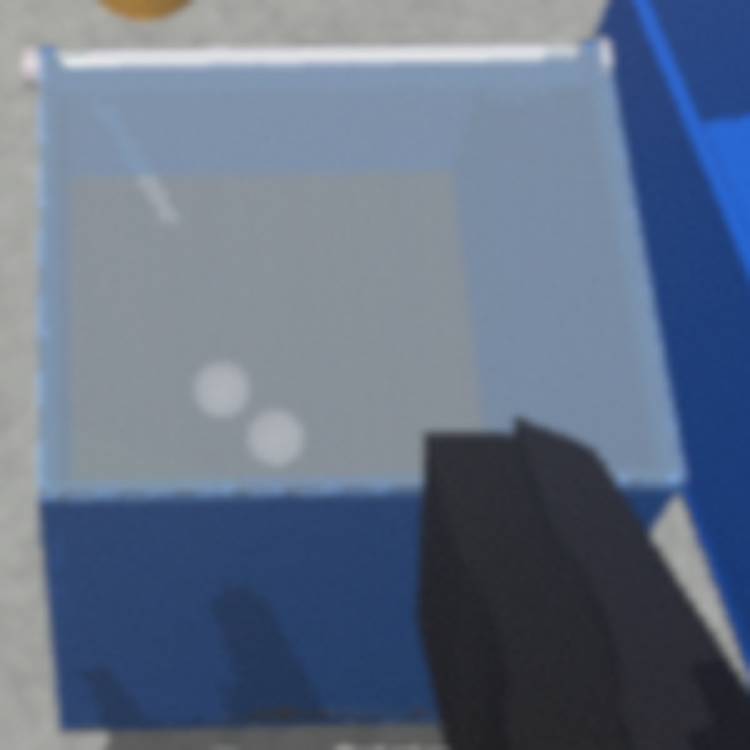

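Run:
```python
from ov2 import *
d=cam("top")
im=cv2.resize(d["img"][155:255,405:485,::-1],None,fx=7,fy=7,interpolation=cv2.INTER_CUBIC)
for x in (0,20,40,60,73): draw(im,d,T(*HOP,[(x,-50,28),(x,50,28)]),(0,255,0),7,405,155,False)
cv2.imwrite("pics/t26.png",np.clip(im.astype(float)*1.5-40,0,255).astype(np.uint8))
d=cam("wrist")
im=cv2.resize(d["img"][215:365,285:435,::-1],None,fx=5,fy=5,interpolation=cv2.INTER_CUBIC)
for x in (-70,-40,0,20,40,60,73): draw(im,d,T(*HOP,[(x,-50,28),(x,50,28)]),(0,255,0),5,285,215,False)
cv2.imwrite("pics/w26.png",im)
```

```text
(no output)
```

View pics/t26.png

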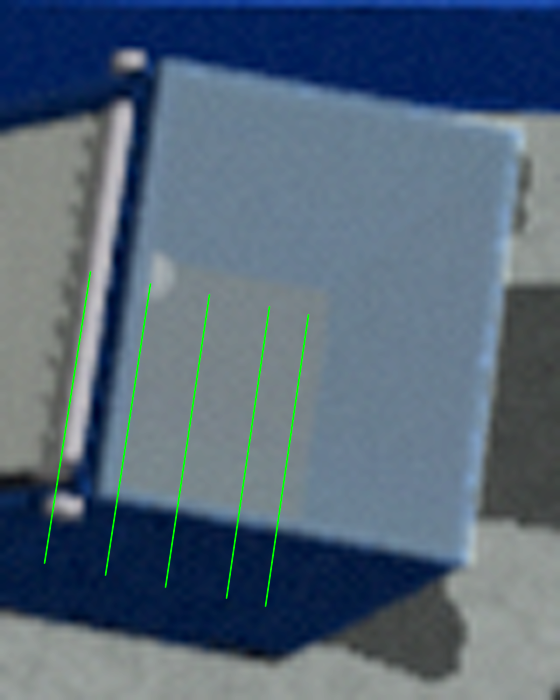

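View pics/w26.png

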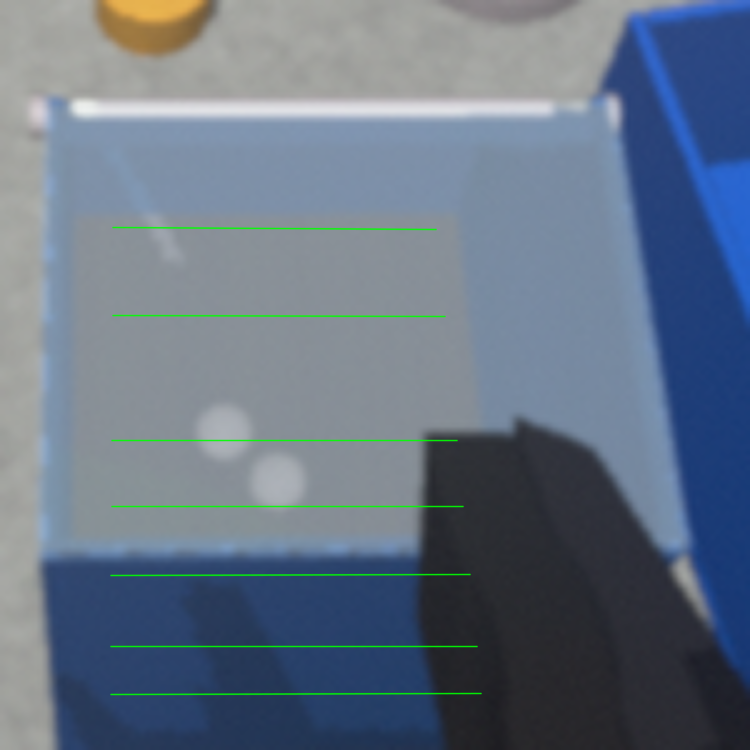

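All three balls are accounted for. The wrist view shows two on the hopper floor, at about (0,-14) and (14,1) mm in its frame. The top view shows the third beside the wall at about (20,53) mm, where the finger hid it from the wrist camera. One last look at the scoop and the wheel, then I'll hand in.

Run:
```python
from ov2 import *
d=cam("top","t27"); a=cv2.resize(d["img"][215:295,140:250,::-1],None,fx=4,fy=4,interpolation=cv2.INTER_CUBIC); b=cv2.resize(d["img"][285:365,410:490,::-1],None,fx=4,fy=4,interpolation=cv2.INTER_CUBIC)
cv2.imwrite("pics/z27.png",np.hstack([a,b]))
```

```text
(no output)
```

View pics/z27.png

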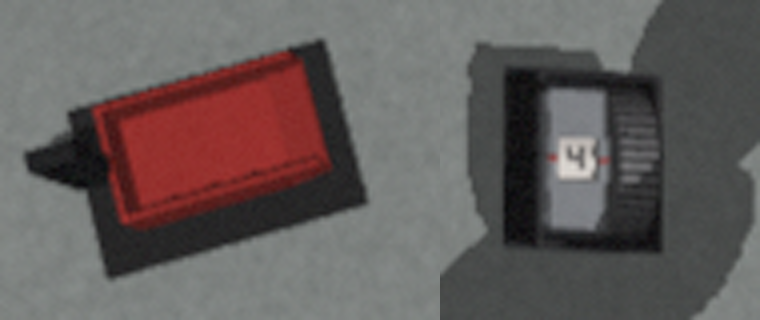

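Run:
```python
from h import *
print(robot.finish_job()); st()
```

```text
the job is handed in; nothing more can be done
None
the job is handed in; nothing more can be done
```

I carried out every step and handed the job in at about 24 s of the 70 s allowed; no verdict was reported.

- **Wheel:** I rolled it from 1 to 4 with the closed fingertips. It overshot by about 0.1 rad, so I nudged it back. My last close reading put 4 about 0.03 rad from centre, and the final top view still shows it centred.
- **Balls:** I pushed the flap open with the scoop's front and tilted to 50° with the flap held open, to about 1.1 rad by geometry. I couldn't see the balls fall. Before backing out, both outside cameras showed the tray empty.
- **Hopper at the end:** Two balls show on the hopper floor in the wrist view. The third shows only in the top view, half hidden, beside the wall at about y=+53 mm (limit 61). The flap looked shut, and I saw no ball on the bench.
- **Scoop and bench:** The empty scoop stands upright on its mat, roughly 10–15 mm off the mat's centre, and the arm is clear of everything. The other objects looked unmoved in the last pictures.
- **High forces:** While rolling the wheel, the fingertip force reached about 48 N, on the fingers rather than the gripper's body or arm.

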